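# Charge the vibratory polisher through its shuttered slot

## Robot

A 6-joint arm with a two-finger parallel gripper is mounted at the origin on the work surface. World frame = base frame: x ahead of the robot, y to its left, z up, the work surface at z = 0. Lengths are in mm, angles in rad, forces in N, time in s.
With the tool pointing down it reaches from about 300 to 825 mm from the base axis. Payload 5.4 kg.
Tool frame: the origin (TCP) lies between the finger pads; the fingertips stand r.nose_length ahead of it and the grasp point (between the pads) lies 2 mm behind it (r.nose_length is the distance from the TCP to the fingertips, in mm); z points along the fingers, y is the line along which they close (so a half turn about z gives the same grasp; the last joint's range is limited). The gripper opens to 92 mm and grips with 3 to 60 N. Pads are 20 mm wide; open, the fingers measure 128 mm over their backs; the gripper's body (75 mm by 189 mm) begins 69 mm behind the grasp point.
Start: joints at [-1.393, 0.158, 1.597, -0, 1.386, -0.21], TCP at [217.413, -532.295, 207.201] pointing down, gripper open.
Joint ranges: [-2.91, 2.91], [-0.94, 2.29], [0.18, 2.7], [-1.29, 4.43], [0.17, 2.64], [-3, 3]. Speed limits (rad/s): [2.57, 2.57, 3.14, 3.14, 3.14, 3.14].

## Interface

Orientations are given as a unit quaternion [x, y, z, w].
In Python, from rig import status, grab_frame, camera_params, job_done, r gives the robot as it stands.
- The arm moves only by the tool apply_moves, never from a script. Its arguments are lists of equal length, an entry for each row: "delta_pos": the shift along the world's x, y, z in cm, a list of three; "turn": the turn, a rotation vector about the world's x, y, z in degrees, a list of three. A call has 1 to 12 rows; each row shifts and turns the commanded pose from where the row before left it; what a row does not reach is not made up. A row lasts 1/8 s, in which the tool goes at most 62.5 mm and 10.7 degrees, less where a joint would pass 70% of its speed; a pose out of reach is approached as far as the arm can. A call with a gripper value outside its range is refused whole. "hand" is the finger opening in cm, from 0 to 9.19, set as the call begins (left out, the last holds). The fingers move at their own pace and stop on an object; "squeeze" is the grip in N (left out, the last holds). Time passes only in rows, so rows that do not move let the fingers close. It gives the time, the measured TCP pose, the force, the opening and the grip force at its end, in the units of the state.
- status.sense(): the state, without advancing time (a new reading comes with each control period).
- grab_frame(name): name is "scene" or "top"; returns (picture, depth): 400x640x3 uint8, red, green, blue; 400x640 float32, mm along the optical axis (not along the pixel's ray), 0 where there is no reading.
- camera_params(name): a dict with "vertical_fov" (degrees; the focal length in pixels is half the picture's height over the tangent of half this angle, whatever the lens; pixels are square), "cx", "cy" (the principal point, pixels), "k1" (the pictures are not rectified: a ray, as slopes to the right and down, at radius r is drawn at 1 + k1 r^2 times it, then the intrinsics apply), "R" (3x3) and "t" (3): a world point X has camera coordinates R X + t. Camera axes: x right, y down, z forward; pixel columns grow to the right and rows downward; lengths in mm; the calibration is good to about 2 mm. A picture is of the moment at which its call begins. camera_params takes no time and is no camera call.
- job_done(): hands the job in; it is judged then, once.
The state is a dict: "t": time; "joint_pos": joint angles; "dq": joint speeds; "joint_torque": joint torques, N m; "tcp_pos": TCP position; "eef_rot": TCP orientation; "contact_force": force on the tool from outside, world axes, zero at the start; "ft_torque": the same for the moment, N m; "finger_gap": finger opening in mm; "finger_force": force on a finger pad.
Only numpy, scipy, OpenCV 4.12 (cv2) and the standard library are available. Lean on these libraries where they do the work, as an engineer would, in place of code of your own. Each camera call takes 0.05 s, during which the arm holds its last target. There are 200 camera calls.

## Task

Charge the polisher with all the octagonal walnut tassel heads lying in the shallow wooden tray: release the safety tab, lift the latch and push the shutter fully open, then carry the heads in the steel charging boat (at most two fit in its trough), lower the boat upright through the slot and only then tip it, so that they roll out inside, never letting the boat touch the cover or shutter and never dropping heads through the slot by hand. When all are in, stand the empty boat back on its rubber mat, close the shutter fully, lower the latch fully and slide the safety tab home again, leaving the other things on the desk where they are.

Things in the scene. Friction and masses are not known exactly. Their poses are not given: they have to be found in the camera images.
- cover: Aluminium cover plate, 5 mm thick, top face 165 mm above the desk, on a grey bench polisher fixed to the desk. Origin: centre of the loading slot on the top face; x away from the robot, y along the slot, z up. Slot 64 mm wide (x), 212 mm long (y), at first covered by the shutter. Plate: x -95 to 145, y -145 to 185 mm. Shutter, latch and safety tab sit on it
- tub_floor (a point): point on the flat rubber-lined floor of the polisher's open tub, straight below the slot's centre and 110 mm below the cover's top face. In the cover's frame the tub's inner walls are at x = -78 and 128 mm and y = -131 and 171 mm
- tab (a joint): safety tab, slides along the cover's -x (towards the robot): 0 = locked (its tongue lies over the latch arm), 0.020 m = fully released; the latch arm is free from 0.017 on. Stays where it is left, 1.5 N of friction. It can be slid home only with the latch fully down
- tab_fin (a point): middle of the tab's upright black fin, 10 mm thick (cover x), 24 mm wide (cover y), standing from 29 to 60 mm above the cover; this point is 48 mm above the cover, at x = -50 mm (locked), y = 131 mm in the cover's frame. A tongue 14 mm wide, top 29 mm above the cover, runs from the fin's foot to +x; a block 21 mm high lies below
- latch (a joint): latch lever, rad: 0 = down (its pawl lets the shutter open no more than 6 mm), 1.45 = fully up; it turns about the cover's x axis, the handle rising and moving to +y, and stays where it is left (0.10 N m of friction). It lifts only while the tab is released, and goes down only with the shutter closed to within 6 mm
- latch_handle (a point): middle of the latch's round black handle bar, 12 mm diameter, lying along the cover's x, free at its +x end 25 mm from this point; the steel arm, 14 mm wide, joins it 30 mm to -x. Latch down, this point is 36 mm above the cover at x = 30, y = 88 mm in the cover's frame
- latch_hinge (a point): point on the latch's hinge axis (parallel to the cover's x), abreast of latch_handle: 18 mm above the cover at x = 30, y = 168 mm in the cover's frame; the handle goes round it at a radius of 82 mm
- shutter (a joint): steel shutter plate over the slot, slides along the cover's +x (away from the robot): 0 = slot covered, 0.072 m = slot fully free; stays where it is left, 2 N of friction. Plate 76 x 224 mm, its top 5 mm above the cover
- shutter_knob (a point): middle of the grip of the shutter's upright round black knob, 22 mm diameter, top 35 mm above the cover; this point is 25 mm above the cover, at x = 0 (closed), y = -30 mm in the cover's frame
- boat: loose steel charging boat, about 200 g, 43 mm wide (own x), 189 mm long (own y). Origin: centre of its underside; z up. A trough for two heads end to end, end plates 24 mm high at y = -70 and 93 mm, and an upright handle at y = -88 mm. Heads roll out over its -x edge when that edge is turned down 40 to 50 degrees. Starts upright on the mat, -x edge towards the robot
- boat_seat (a point): where the centre of a head comes to lie in the trough, far from the handle: boat x = 6, y = 49, z = 17 mm; a second one lies at y = -27 mm. Heads lie along the boat's y. The trough's lowest line is at x = 12, z = 5 mm; a steep back wall on the +x side is 13 mm high (x = 16 mm); the floor rises 8 degrees to the -x edge, 10 mm high (x = -21 mm)
- boat_grip (a point): point to grip on the wooden grip of the boat's upright handle: boat x = 0, y = -88.5, z = 125 mm. The grip is 22 mm (x) by 12 mm (y) and reaches from 99 to 147 mm above the boat's underside; below it the handle is a flat bar 16 mm (x) by 8 mm (y). The fingers close along the boat's y
- mat: black rubber mat, the boat's place, fixed to the desk, 80 mm (x) by 230 mm (y), 4 mm thick; origin at the centre of its underside
- head1: dark walnut tassel head, an octagonal bar 66 mm long (own x), 20 mm across flats, ends tapered over 9 mm, 20 g; origin at its centre (14 mm above the desk when lying in the tray). Two or three heads lie in the tray at first; None if absent
- head2: dark walnut tassel head, an octagonal bar 66 mm long (own x), 20 mm across flats, ends tapered over 9 mm, 20 g; origin at its centre (14 mm above the desk when lying in the tray). Two or three heads lie in the tray at first; None if absent
- head3: dark walnut tassel head, an octagonal bar 66 mm long (own x), 20 mm across flats, ends tapered over 9 mm, 20 g; origin at its centre (14 mm above the desk when lying in the tray). Two or three heads lie in the tray at first; None if absent
- head4: dark walnut tassel head, an octagonal bar 66 mm long (own x), 20 mm across flats, ends tapered over 9 mm, 20 g; origin at its centre (14 mm above the desk when lying in the tray). Two or three heads lie in the tray at first; None if absent
- tray: shallow plywood tray, fixed to the desk, 150 mm (x) by 390 mm (y), floor 4 mm above the desk, rims 5 mm thick and 10 mm above the desk; origin at the centre of its underside. The heads start in it
- file: steel hand file with wooden handle, 220 mm, lying on the desk; leave alone
- dish: white ceramic ring dish, 90 mm wide, 22 mm high; leave alone
- vial: lapis blue glass vial with brass cap, 36 mm wide, 85 mm high, standing; leave alone
- cork_block: cork sanding block 70 x 110 x 35 mm; leave alone
- wax_tin: brass wax tin, 72 mm wide, 40 mm high; leave alone
- brush: wooden brush lying on the desk; leave alone
Mind the look-alikes: they are no part of the job. Several things have the shape of the boat; the one meant has the colours described above.

How it is judged:
By the outcome, as a careful person would: the job done as asked, in the order asked, and still so for the second after the job is handed in, with the robot touching nothing.
Of head1, head2, head3, head4 only 2 to 3 are there at a start; the rules pass over those that are not, and their reading is None.
At some moment in a run one of head1, head2, head3, head4 may be knocked a few centimetres aside while the robot is not near it.
It also fails if it takes over 210 s, if anything falls off the work surface, if the arm or the gripper's body presses on something with over 40 N, if the wrist force passes 120 N, or if a joint passes its speed limit or range.

## Working session

There is one attempt and no reset: what is moved stays moved. The work goes in short steps, Python scripts to look and compute and a tool call to move; the robot and the scene stay as the last step left them, time stands still between calls to the robot, and variables do not carry over. Pictures are saved under pics/ and viewed, at most 14 in all, crops included, and the job is handed in when it is done.

Besides the shell and the picture viewer there is one more tool, called after "Request:" as name(argument=value, ...) on one line, values as JSON. apply_moves: Moves the arm, as the interface text tells. Its arguments: {"type":"object","properties":{"delta_pos":{"type":"array","items":{"type":"array","items":{"type":"number"}}},"turn":{"type":"array","items":{"type":"array","items":{"type":"number"}}},"hand":{"type":"number"},"squeeze":{"type":"number"}},"required":["delta_pos","turn"]}

```bash
ls; mkdir -p pics
cat > h.py <<'E'
import numpy as np, cv2
from rig import status, grab_frame, camera_params, job_done, r
def cam(n):
    p=camera_params(n); f=200/np.tan(np.radians(p["vertical_fov"])/2)
    return p,f,np.array(p["R"]),np.array(p["t"])
def ray(n,u,v):
    p,f,R,t=cam(n); d=np.array([(u-p["cx"])/f,(v-p["cy"])/f]); s=d.copy()
    for _ in range(20): s=d/(1+p["k1"]*(s@s))
    return -R.T@t, R.T@np.array([s[0],s[1],1])
def onz(n,u,v,z):
    o,d=ray(n,u,v); return o+d*(z-o[2])/d[2]
def proj(n,X):
    p,f,R,t=cam(n); c=R@np.array(X)+t; s=c[:2]/c[2]; s=s*(1+p["k1"]*(s@s))
    return s[0]*f+p["cx"], s[1]*f+p["cy"]
def cloud(n,depth):
    p,f,R,t=cam(n); v,u=np.mgrid[0:400,0:640]
    d=np.stack([(u-p["cx"])/f,(v-p["cy"])/f],-1); s=d.copy()
    for _ in range(20): s=d/(1+p["k1"]*(s**2).sum(-1,keepdims=True))
    c=np.concatenate([s,np.ones((400,640,1))],-1)*depth[...,None]
    return (c-t)@R
def save(name,img,scale=1):
    if scale!=1: img=cv2.resize(img,None,fx=scale,fy=scale,interpolation=cv2.INTER_CUBIC)
    cv2.imwrite("pics/"+name,img[...,::-1])
E
python3 - <<'E'
from h import *
for n in("top","scene"):
    im,d=grab_frame(n); save(n+"0.png",im,1.25); np.savez(n+"0.npz",im=im,d=d)
    p,f,R,t=cam(n); print(n,f,p["k1"],-R.T@t,R.round(2).tolist())
print(r.nose_length,status.sense())
E
```

```text
pics
top 483.7680854792274 -0.0853675320063741 [ 385.10890455 -136.07248437 1919.42856535] [[0.02, -1.0, 0.0], [-1.0, -0.02, -0.09], [0.09, -0.0, -1.0]]
scene 489.05028798397893 0.04838887208116992 [ 1090.05618901 -1189.11372847  1005.325843  ] [[0.88, 0.47, 0.0], [0.27, -0.51, -0.81], [-0.38, 0.72, -0.58]]
17.0 {'t': 0.1, 'joint_pos': array([-1.39307516e+00,  1.58993945e-01,  1.59807365e+00, -3.07661270e-05,
        1.38620371e+00, -2.10108982e-01]), 'dq': array([ 0.00021503, -0.00074317, -0.00307248,  0.00031463, -0.00058089,
        0.00022195]), 'joint_torque': array([ 1.39166736e-03, -3.86505139e+01, -3.22958529e+01,  7.03472737e-02,
        3.38784058e-02, -4.58813156e-05]), 'tcp_pos': array([ 217.31726482, -531.73729507,  206.32929684]), 'eef_rot': array([ 9.81256422e-01,  1.92704772e-01, -1.52601820e-06, -8.39459071e-04]), 'contact_force': array([ 0.3869466 ,  0.54554967, -0.98956075]), 'ft_torque': array([ 0.02348809, -0.00972629,  0.0201785 ]), 'finger_force': 0.0, 'finger_gap': 92.01139629891388}
```

View pics/top0.png

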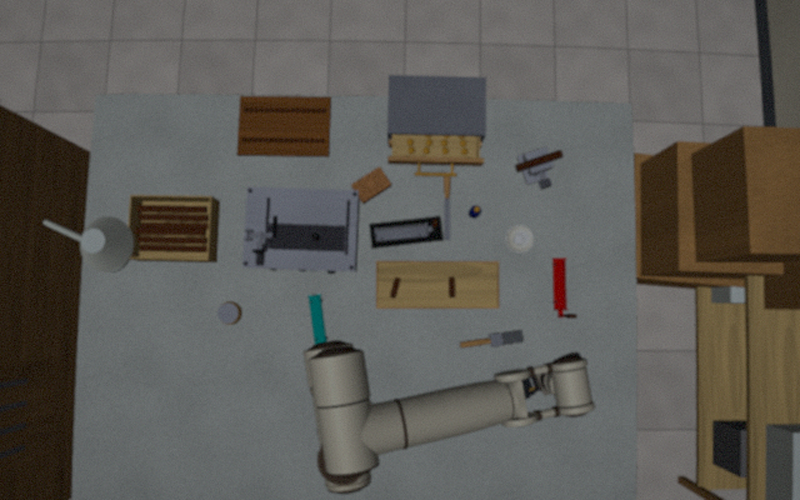

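View pics/scene0.png

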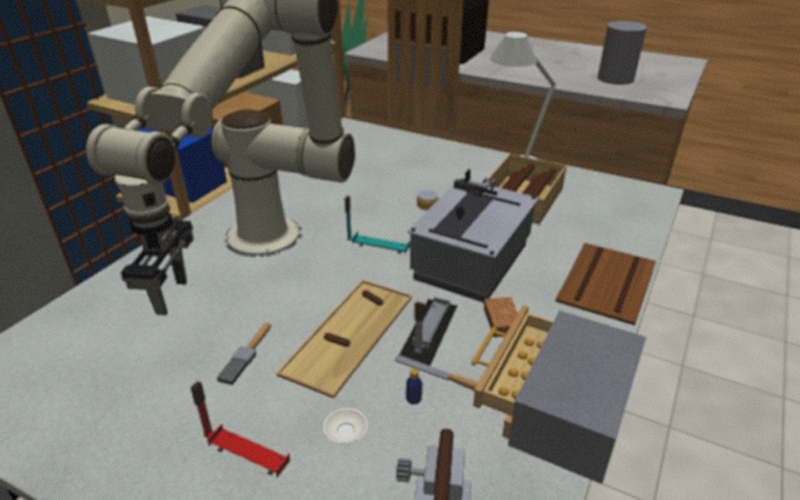

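The top view (800x500) shows the polisher at (303,230), the boat on its mat at (405,231), the tray at (437,285), two heads at (395,288) and (452,287), and the red and teal decoy boats. The scene view agrees.

Run:
```python
from h import *
for n in("top","scene"):
    z=np.load(n+"0.npz"); im,d=z["im"],z["d"]; C=cloud(n,d); Z=C[...,2]
    inx=lambda a,b,c,e:(C[...,0]>a)&(C[...,0]<b)&(C[...,1]>c)&(C[...,1]<e)&(d>0)
    print(n,"desk z",np.median(Z[inx(100,200,-250,-150)]), (d==0).sum())
    def rect(m,z,lab):
        m=cv2.morphologyEx(m.astype(np.uint8),cv2.MORPH_OPEN,np.ones((3,3)))
        cs,_=cv2.findContours(m,0,2)
        for c in sorted(cs,key=cv2.contourArea)[-3:]:
            if cv2.contourArea(c)<6: continue
            P=np.array([onz(n,*q,z)[:2] for q in c[:,0].astype(float)],np.float32)
            print(lab,cv2.minAreaRect(P),P.mean(0),len(P))
    rect(inx(350,800,-150,300)&(Z>150)&(Z<185),165,"cover")
    m=inx(350,800,-150,300)&(Z>155)&(Z<168); print("cover z",np.median(Z[m]))
    g=im.astype(int)
    hsv=cv2.cvtColor(im,cv2.COLOR_RGB2HSV)
    t=inx(250,480,-480,0)&(Z<60)
    dark=t&(hsv[...,2]<75)
    rect(dark,20,"head")
    rect(t&(hsv[...,1]>60),4,"tray")
    rect(inx(430,650,-350,-60)&(hsv[...,2]<70)&(Z<40),4,"mat")
    h=inx(430,650,-350,-60)&(Z>70)&(Z<160); print("handle pts",h.sum(),np.median(C[h],0) if h.any() else "", C[h].max(0) if h.any() else "")
im=np.load("top0.npz")["im"]; a=im[140:260,180:420]; save("c1.png",a,3.3)
im=np.load("scene0.npz")["im"]; a=im[130:330,300:460]; save("c2.png",a,3)
```

```text
top desk z 664.2797385984583 992
cover ((519.0399780273438, 289.35577392578125), (40.653987884521484, 14.743629455566406), 2.445317506790161) [514.071   288.61478] 7
cover ((568.6563720703125, 291.4815368652344), (29.750324249267578, 14.800863265991211), 2.4825856685638428) [570.4733  290.32254] 6
cover ((614.2622680664062, 146.05897521972656), (310.0820617675781, 241.0596923828125), 89.17863464355469) [623.27893 182.91559] 62
cover z 164.46683486388383
head ((301.1407165527344, -471.6637878417969), (31.21112632751465, 15.742968559265137), 0.487544983625412) [ 301.54645 -471.2189 ] 9
head ((452.4039306640625, -301.0279846191406), (51.085609436035156, 15.74624252319336), 0.7697077393531799) [ 451.53052 -300.46957] 7
head ((451.1527404785156, -122.96662139892578), (16.192352294921875, 58.951324462890625), 77.17713165283203) [ 451.54868 -124.08613] 16
tray ((283.9285888671875, -379.6175842285156), (16.947940826416016, 89.52571868896484), 9.646896362304688) [ 283.10925 -375.26913] 16
tray ((436.2101745605469, -257.5830078125), (90.9385757446289, 384.9690246582031), 1.1027945280075073) [ 
[... 1048 characters left out ...]
942383, 89.55809783935547), 9.52056884765625) [ 275.09372 -368.23514] 24
tray ((434.3811340332031, -255.8479461669922), (100.17631530761719, 395.2993469238281), 0.9862120747566223) [ 446.16833 -276.21082] 125
mat ((587.326904296875, -79.53214263916016), (9.6505708694458, 20.576568603515625), 25.5443058013916) [587.3455  -79.53895] 6
mat ((645.4124755859375, -92.76508331298828), (13.29638385772705, 54.150760650634766), 6.857318878173828) [645.01996 -92.39915] 20
mat ((626.2072143554688, -226.7910919189453), (48.69478988647461, 79.63046264648438), 5.976080894470215) [ 620.6497  -233.66437] 36
handle pts 143 [ 641.776007   -242.99424727  117.28956453] [ 649.98053607 -231.83299923  151.38720468]
```

View pics/c1.png

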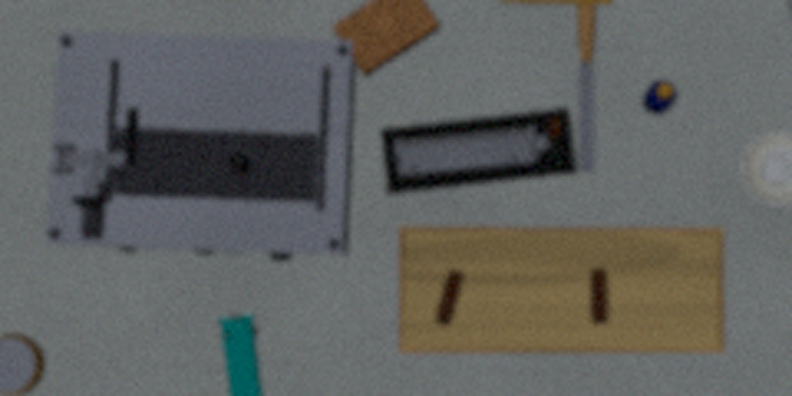

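View pics/c2.png

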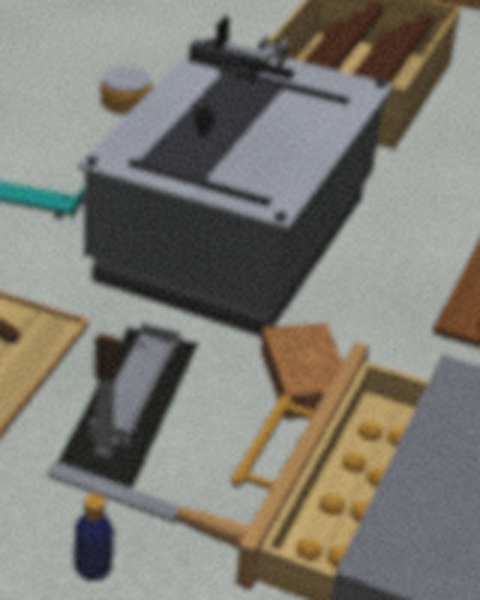

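Top crop: cover screws at about (67,41), (342,49), (334,244) and (55,234), knob at (240,163), mat corners (383,130), (568,109), (577,170) and (390,192), and the boat's grip at the right end (555,125). Scene crop: knob, fin, latch and boat handle all visible.

```bash
cat >> h.py <<'E'
def blob(img,u,v,w):
    """weighted dark centroid in window"""
    g=cv2.cvtColor(img,cv2.COLOR_RGB2GRAY).astype(float); u0,v0=int(round(u)),int(round(v))
    a=g[v0-w:v0+w+1,u0-w:u0+w+1]; q=np.clip(np.percentile(a,60)-a-8,0,None)
    yy,xx=np.mgrid[-w:w+1,-w:w+1]; return u0+(q*xx).sum()/q.sum(), v0+(q*yy).sum()/q.sum()
def tri(uv1,uv2):
    o1,d1=ray("top",*uv1); o2,d2=ray("scene",*uv2); d1/=np.linalg.norm(d1); d2/=np.linalg.norm(d2)
    s=np.linalg.lstsq(np.stack([d1,-d2],1),o2-o1,rcond=None)[0]
    a=o1+d1*s[0]; b=o2+d2*s[1]; return (a+b)/2, np.linalg.norm(a-b)
E
python3 - <<'E'
from h import *
T=np.load("top0.npz")["im"]; S=np.load("scene0.npz")["im"]
c=lambda u,v:(180+u/3.3,140+v/3.3); s=lambda u,v:(300+u/3,130+v/3)
P=[onz("top",*blob(T,*c(*q),3),165)[:2] for q in[(67,41),(342,49),(334,244),(55,234)]]
P=np.array(P); print(P.round(1),P.mean(0)); print("yaw",np.degrees([np.arctan2(-(a[0]-b[0]),a[1]-b[1]) for a,b in((P[0],P[1]),(P[3],P[2]))]),np.degrees([np.arctan2(a[1]-b[1],a[0]-b[0]) for a,b in((P[0],P[3]),(P[1],P[2]))]))
P=[onz("scene",*blob(S,*s(*q),3),165)[:2] for q in[(378,85),(281,216),(91,161)]]; print("scene screws",np.array(P).round(1))
kt=blob(T,*c(240,163),3); ks=blob(S,*s(205,118),5); print("knob",kt,ks,tri(kt,ks), onz("top",*kt,198))
M=np.array([onz("top",*c(*q),4)[:2] for q in[(383,130),(568,109),(577,170),(390,192)]]); print(M.round(1),M.mean(0))
# boat steel: bright in mat
from itertools import product
for n,im in(("top",T),("scene",S)):
    hsv=cv2.cvtColor(im,cv2.COLOR_RGB2HSV)
    if n=="top": poly=[c(*q) for q in[(388,135),(563,114),(572,166),(395,187)]]
    m=np.zeros((400,640),np.uint8); 
    if n=="top":
        cv2.fillPoly(m,[np.int32(poly)],1); a=(m>0)&(hsv[...,2]>75)
        ys,xs=np.nonzero(a); R=cv2.minAreaRect(np.array([onz(n,x,y,10)[:2] for x,y in zip(xs,ys)],np.float32)); print("steel",R)
        b=(m>0)&(im[...,0].astype(int)-im[...,2]>12); ys,xs=np.nonzero(b); print("grip px",len(xs),xs.mean(),ys.mean(), onz(n,xs.mean(),ys.mean(),147)); gt=(xs.mean(),ys.mean())
    for (lo,hi) in[((250,-130),0),((250,-130),0)][:0]: pass
# scene grip
a=np.zeros((400,640),bool); u,v=s(108,355); u,v=int(u),int(v); a[v-9:v+9,u-9:u+9]=1
b=a&(S[...,0].astype(int)-S[...,2]>12); ys,xs=np.nonzero(b); print("scene grip",len(xs),xs.mean(),ys.mean(),xs.min(),xs.max(),ys.min(),ys.max()); print(tri(gt,(xs.mean(),ys.mean())))
for lab,q in(("h1",(450,297)),("h2",(599,296))):
    u,v=c(*q); m=np.zeros((400,640),bool); m[int(v)-13:int(v)+14,int(u)-9:int(u)+10]=1
    m&=cv2.cvtColor(T,cv2.COLOR_RGB2GRAY)<85
    ys,xs=np.nonzero(m); W=np.array([onz("top",x,y,19)[:2] for x,y in zip(xs,ys)],np.float32); print(lab,len(W),cv2.minAreaRect(W),W.mean(0),np.degrees(0.5*np.arctan2(2*np.cov(W.T)[0,1],np.cov(W.T)[0,0]-np.cov(W.T)[1,1])))
E
```

```text
[[724.2 311. ]
 [717.9  -2.4]
 [503.9  -0. ]
 [508.2 314.1]] [613.53765868 155.68332875]
yaw [-1.1508065  -0.78647517] [-0.83831626 -0.62586374]
scene screws [[719.5 321.7]
 [720.9  -6.4]
 [504.9  -3.4]]
knob (np.float64(253.04285714285714), np.float64(189.35714285714286)) (np.float64(367.4829931972789), np.float64(169.9234693877551)) (array([586.86587081, 105.0177303 , 186.42616495]), np.float64(0.021773096108756534)) [585.50871914 103.40254051 198.        ]
[[ 651.6  -40.4]
 [ 682.  -264. ]
 [ 607.7 -275.9]
 [ 576.4  -50.7]] [ 629.42561693 -157.73665482]
steel ((627.6974487304688, -145.42160034179688), (33.75899124145508, 175.40101623535156), 7.228630065917969)
grip px 26 346.1923076923077 179.42307692307693 [ 635.44749451 -232.82415837  147.        ]
scene grip 61 334.8032786885246 246.672131147541 327 339 239 255
(array([ 637.48856964, -233.99294316,  129.70798877]), np.float64(0.9157369026398814))
h1 103 ((452.01690673828125, -121.96142578125), (33.38764953613281, 66.65994262695312), 64.58390045166016) [ 452.28732  -123.625084] -14.18828718886522
h2 100 ((458.29864501953125, -302.09600830078125), (69.65726470947266, 22.652868270874023), 5.190926551818848) [ 458.047   -301.89917] 3.360997711449337
```

Cover origin is about (587.7, 135.5) with yaw -0.85°, since the knob and screws agree to 1 mm. The boat grip is about (637.5, -234, 129) with yaw about 7.5°. I'm moving to the tab first.

Request:
apply_moves(delta_pos=[[0,0,5],[1,3,5],[2.4,5.5,3],[2.4,5.5,2],[2.4,5.5,0],[2.4,5.5,0],[2.4,5.5,0],[2.4,5.5,0],[2.4,5.5,0],[2.4,5.5,0],[2.4,5.5,0],[2.4,5.5,0]], turn=[[0,0,-3],[0,0,-4],[0,0,-4],[0,0,-4],[0,0,-4],[0,0,-4],[0,0,0],[0,0,0],[0,0,0],[0,0,0],[0,0,0],[0,0,0]], hand=6, squeeze=20)

```text
t: 1.6
tcp_pos: [465.8, 45.4, 354.6]
eef_rot: [1.0, -0.007, -0.0, 0.0]
contact_force: [0.7, -1.1, 0.1]
finger_gap: 60.2
finger_force: 0.0
```

Request:
apply_moves(delta_pos=[[2,5.5,0],[2,5.5,0],[1.6,5.5,0],[1.6,5.4,0],[0,0,0],[0,0,-5],[0,0,0]], turn=[[0,0,0],[0,0,0],[0,0,0],[0,0,0],[0,0,0],[0,0,0],[0,0,0]])

```text
t: 2.48
tcp_pos: [534.9, 260.8, 300.2]
eef_rot: [1.0, -0.007, -0.005, 0.001]
contact_force: [-0.1, -1.0, -0.2]
finger_gap: 60.0
finger_force: 0.0
```

Run:
```python
from h import *
T,_=grab_frame("top"); S,_=grab_frame("scene")
a=cv2.resize(S[90:250,360:520],(560,560),interpolation=cv2.INTER_CUBIC)
save("g1.png",a); print(status.sense()["tcp_pos"], proj("scene",[539.6,267.2,213]),proj("scene",status.sense()["tcp_pos"]))
```

```text
[537.52071556 261.50018183 305.84787546] (np.float64(373.8476282289996), np.float64(139.17551762410213)) (np.float64(374.4969267078651), np.float64(115.01250276625997))
```

View pics/g1.png

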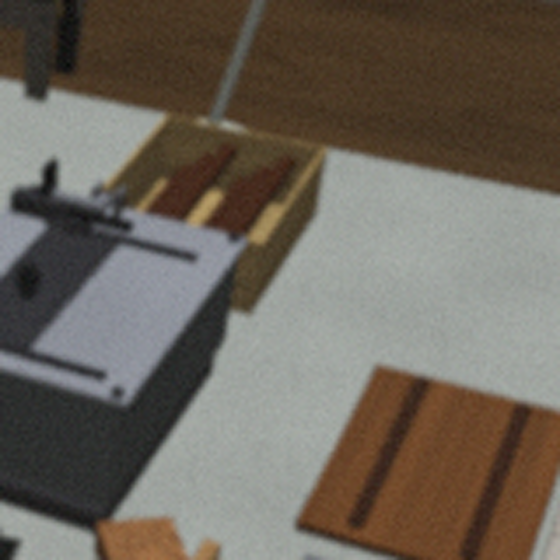

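The scene crop shows the fin at pixel (373.7,140), matching my projection (373.8,139.2). Going down on it.

Request:
apply_moves(delta_pos=[[0,0,-4],[0,0,0],[0,0,0],[0,0,-3],[0,0,-2],[0,0,0],[0,0,0]], turn=[[0,0,0],[0,0,0],[0,0,0],[0,0,0],[0,0,0],[0,0,0],[0,0,0]])

```text
t: 3.45
tcp_pos: [538.7, 262.6, 217.4]
eef_rot: [1.0, -0.007, 0.002, -0.0]
contact_force: [-0.6, -0.2, 1.2]
finger_gap: 60.2
finger_force: 0.0
```

Request:
apply_moves(delta_pos=[[0,0,0],[0,0,0],[0,0,0],[0,0,0],[0,0,0]], turn=[[0,0,0],[0,0,0],[0,0,0],[0,0,0],[0,0,0]], hand=1, squeeze=20)

```text
t: 4.08
tcp_pos: [537.7, 268.0, 215.8]
eef_rot: [1.0, -0.006, 0.001, -0.006]
contact_force: [0.8, 18.3, -1.2]
finger_gap: 22.0
finger_force: 20.0
```

Request:
apply_moves(delta_pos=[[0,0.5,0],[-0.5,0,0],[-0.5,0,0],[-0.5,0,0],[-0.6,0,0],[0,0,0],[0,0,0],[0,0,0]], turn=[[0,0,0],[0,0,0],[0,0,0],[0,0,0],[0,0,0],[0,0,0],[0,0,0],[0,0,0]])

```text
t: 5.08
tcp_pos: [517.5, 269.1, 215.7]
eef_rot: [1.0, -0.007, 0.002, -0.002]
contact_force: [3.9, 7.6, -0.2]
finger_gap: 22.2
finger_force: 20.0
```

Request:
apply_moves(delta_pos=[[-0.2,0.2,0],[0,0,0],[0,0,0]], turn=[[0,0,0],[0,0,0],[0,0,0]])

```text
t: 5.45
tcp_pos: [517.1, 269.4, 215.8]
eef_rot: [1.0, -0.007, 0.004, -0.001]
contact_force: [7.9, 3.1, -2.0]
finger_gap: 22.0
finger_force: 20.0
```

Request:
apply_moves(delta_pos=[[0,0,0],[0,0,0],[0,0,3],[0,0,4],[0,0,0]], turn=[[0,0,0],[0,0,0],[0,0,0],[0,0,0],[0,0,0]], hand=5)

```text
t: 6.08
tcp_pos: [516.0, 269.6, 288.7]
eef_rot: [1.0, -0.007, 0.003, -0.001]
contact_force: [0.1, 0.7, -0.1]
finger_gap: 49.9
finger_force: 0.0
```

Request:
apply_moves(delta_pos=[[3.5,-1.5,0],[3.5,-1.5,0],[3.3,-1.5,0],[0,0,0],[0,0,0],[0,0,-3],[0,0,-3],[0,0,0],[0,0,0]], turn=[[0,0,0],[0,0,0],[0,0,0],[0,0,0],[0,0,0],[0,0,0],[0,0,0],[0,0,0],[0,0,0]], hand=4.5)

```text
t: 7.2
tcp_pos: [617.5, 224.9, 226.5]
eef_rot: [1.0, -0.006, 0.001, -0.0]
contact_force: [-0.1, -0.9, 0.3]
finger_gap: 45.2
finger_force: 0.0
```

Request:
apply_moves(delta_pos=[[0,0,-2.9],[0,0,0],[0,0,0]], turn=[[0,0,0],[0,0,0],[0,0,0]])

```text
t: 7.58
tcp_pos: [618.3, 224.5, 197.9]
eef_rot: [1.0, -0.007, 0.001, -0.0]
contact_force: [0.3, -0.5, 0.2]
finger_gap: 45.6
finger_force: 0.0
```

Request:
apply_moves(delta_pos=[[0,0,0],[0,0,0],[0,0,0],[0,0,0]], turn=[[0,0,0],[0,0,0],[0,0,0],[0,0,0]], hand=0.5, squeeze=12)

```text
t: 8.07
tcp_pos: [617.5, 225.1, 196.0]
eef_rot: [1.0, -0.007, 0.0, -0.001]
contact_force: [0.7, 2.7, 0.5]
finger_gap: 9.3
finger_force: 11.1
```

Request:
apply_moves(delta_pos=[[0,0.34,1.14],[0,0.51,1.07],[0,0.65,0.99],[0,0.79,0.89],[0,0.91,0.76],[0,1.01,0.62],[0,1.09,0.47],[0,1.15,0.31],[0.1,1.18,0.14],[0,1.2,-0.03],[0,0.2,0],[0,0,0]], turn=[[0,0,0],[0,0,0],[0,0,0],[0,0,0],[0,0,0],[0,0,0],[0,0,0],[0,0,0],[0,0,0],[0,0,0],[0,0,0],[0,0,0]])

```text
t: 9.57
tcp_pos: [618.4, 314.6, 259.2]
eef_rot: [1.0, -0.007, -0.0, 0.0]
contact_force: [0.2, 0.7, -0.2]
finger_gap: 5.0
finger_force: 0.0
```

Request:
apply_moves(delta_pos=[[0,0.1,0],[0,0,0],[0,0,0]], turn=[[0,0,0],[0,0,0],[0,0,0]])

```text
t: 9.95
tcp_pos: [618.5, 315.4, 259.6]
eef_rot: [1.0, -0.007, 0.0, 0.0]
contact_force: [0.3, -0.3, -0.1]
finger_gap: 4.8
finger_force: 0.0
```

Run:
```python
from h import *
S,_=grab_frame("scene"); T,_=grab_frame("top"); np.savez("f2.npz",S=S,T=T)
save("g2.png",cv2.resize(S[110:210,320:460],(784,560),interpolation=cv2.INTER_CUBIC))
```

```text
(no output)
```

View pics/g2.png

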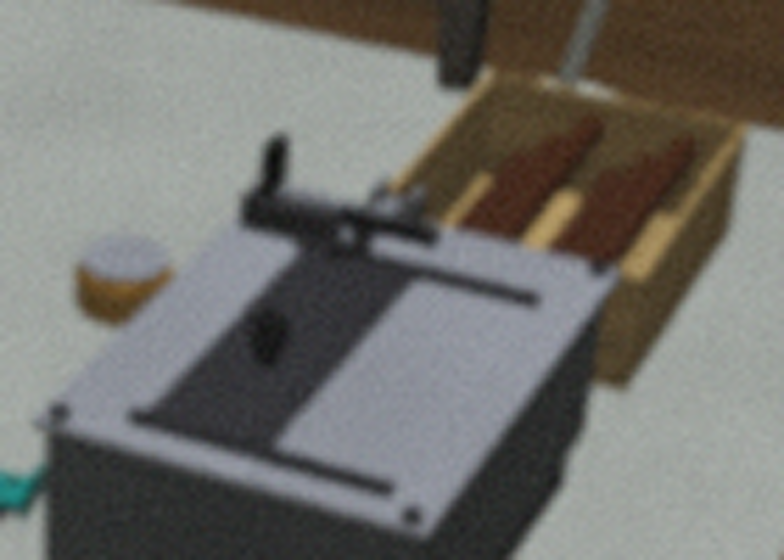

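The latch bar runs from about (345,215) to (435,240) in the crop, centre px (389.6,150.7). It's still almost down. I'll compare it with the projection.

```bash
cat >> h.py <<'E'
def W(x,y,z,o=(587.7,137.,165.),a=np.radians(-0.85)):
    return np.array([o[0]+np.cos(a)*x-np.sin(a)*y,o[1]+np.sin(a)*x+np.cos(a)*y,o[2]+z])
E
python3 - <<'E'
from h import *
for a in(0,5,10,20):
    b=np.radians(12.68+a); y,z=168-82*np.cos(b),18+82*np.sin(b)
    print(a,[np.round(proj(n,W(x,y,z)),1).tolist() for n in("scene","top") for x in(0,30,55)])
print("knob",proj("scene",W(0,-30,25)),"fin",proj("scene",W(-70,131,48)))
E
```

```text
0 [[382.2, 150.5], [390.4, 152.5], [397.4, 154.2], [219.2, 187.6], [219.7, 179.3], [220.1, 172.5]]
5 [[382.6, 148.5], [390.8, 150.5], [397.8, 152.2], [218.3, 187.4], [218.8, 179.1], [219.2, 172.2]]
10 [[383.0, 146.4], [391.3, 148.4], [398.2, 150.1], [217.2, 187.1], [217.7, 178.8], [218.1, 171.8]]
20 [[384.1, 142.3], [392.3, 144.3], [399.3, 145.9], [214.6, 186.6], [215.1, 178.2], [215.5, 171.2]]
knob (np.float64(367.8963623332465), np.float64(168.7312011705725)) fin (np.float64(368.7977871257585), np.float64(137.74451106273625))
```

Request:
apply_moves(delta_pos=[[0,0,2],[0,-3,0],[0,-3,0],[0,-3.05,0],[0,0,0],[0,0,-4],[0,0,-4.1],[0,0,0],[0,0,0]], turn=[[0,0,0],[0,0,0],[0,0,0],[0,0,0],[0,0,0],[0,0,0],[0,0,0],[0,0,0],[0,0,0]], hand=4.5)

```text
t: 11.18
tcp_pos: [619.5, 225.9, 200.9]
eef_rot: [1.0, -0.007, 0.002, -0.0]
contact_force: [0.1, 0.2, 0.0]
finger_gap: 45.3
finger_force: 0.0
```

Request:
apply_moves(delta_pos=[[0,0,0],[0,0,0],[0,0,0],[0,0,0]], turn=[[0,0,0],[0,0,0],[0,0,0],[0,0,0]], hand=0.5, squeeze=40)

```text
t: 11.68
tcp_pos: [618.7, 227.0, 198.6]
eef_rot: [1.0, -0.007, 0.001, -0.002]
contact_force: [1.0, 5.6, -1.0]
finger_gap: 10.3
finger_force: 40.0
```

Request:
apply_moves(delta_pos=[[0,0.1,0.4],[0,0.1,0.4],[0,0,0]], turn=[[0,0,0],[0,0,0],[0,0,0]])

```text
t: 12.05
tcp_pos: [618.6, 229.3, 205.3]
eef_rot: [1.0, -0.006, 0.0, -0.002]
contact_force: [3.9, 8.2, -6.1]
finger_gap: 11.1
finger_force: 40.0
```

Request:
apply_moves(delta_pos=[[0,0.42,1.06],[0,0.56,1.0],[0,0.7,0.9],[0,0,0]], turn=[[0,0,0],[0,0,0],[0,0,0],[0,0,0]])

```text
t: 12.55
tcp_pos: [618.6, 246.8, 234.1]
eef_rot: [1.0, -0.006, 0.0, -0.002]
contact_force: [5.9, 8.3, -10.2]
finger_gap: 10.1
finger_force: 39.8
```

Request:
apply_moves(delta_pos=[[0,0.81,0.81],[0,0.92,0.68],[0,1.01,0.54],[0,1.07,0.4],[0,0,0]], turn=[[0,0,0],[0,0,0],[0,0,0],[0,0,0],[0,0,0]])

```text
t: 13.18
tcp_pos: [618.5, 282.9, 261.2]
eef_rot: [1.0, -0.006, 0.0, -0.0]
contact_force: [0.2, -0.8, 0.6]
finger_gap: 4.8
finger_force: 0.0
```

Request:
apply_moves(delta_pos=[[0,1.12,0.25],[0,1.14,0.09],[0,1.0,-0.05],[0,0.1,0],[0,0,0],[0,0,0]], turn=[[0,0,0],[0,0,0],[0,0,0],[0,0,0],[0,0,0],[0,0,0]])

```text
t: 13.92
tcp_pos: [618.6, 315.3, 263.3]
eef_rot: [1.0, -0.007, -0.0, 0.0]
contact_force: [0.8, -0.6, -0.2]
finger_gap: 4.8
finger_force: 0.0
```

Run:
```python
from h import *
S,_=grab_frame("scene")
save("g3.png",cv2.resize(S[90:210,320:460],(653,560),interpolation=cv2.INTER_CUBIC))
b=np.radians(12.68+83); y,z=168-82*np.cos(b),18+82*np.sin(b)
print([(np.array(proj("scene",W(x,y,z)))-[320,90])*4.667 for x in(0,55)])
```

```text
[array([343.28104235, 156.3466565 ]), array([413.63794301, 171.92984066])]
```

View pics/g3.png

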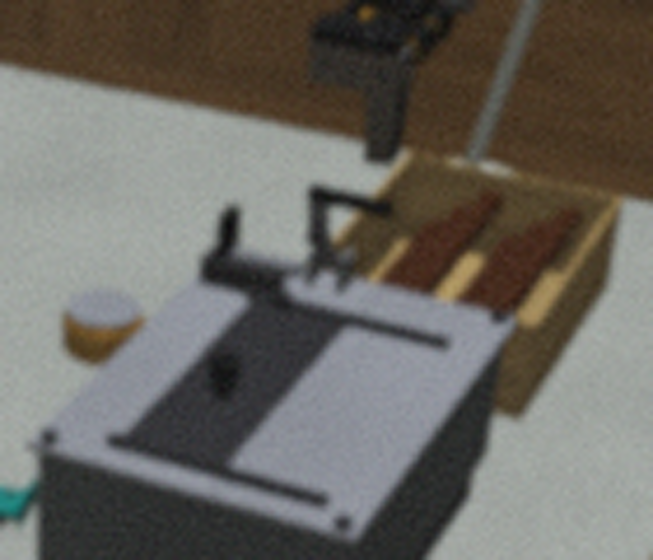

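The bar now sits at about 45-55° (crop (318,190) to (390,208)), and full up would be (343,156) to (413,172). I'll push it the rest of the way from the -y side with the fingers closed.

Request:
apply_moves(delta_pos=[[0,0,5.5],[0,-5,0],[0,-5,0],[0,0,0],[0,0,-3],[0,0,-2.9],[0,0,0],[0,1.5,0],[0,1.5,0],[0,1.5,0],[0,1,0],[0,0,0]], turn=[[0,0,0],[0,0,0],[0,0,0],[0,0,0],[0,0,0],[0,0,0],[0,0,0],[0,0,0],[0,0,0],[0,0,0],[0,0,0],[0,0,0]], hand=0)

```text
t: 15.48
tcp_pos: [618.4, 271.6, 259.3]
eef_rot: [1.0, -0.006, 0.0, 0.0]
contact_force: [0.2, 0.1, 0.4]
finger_gap: 0.4
finger_force: 0.0
```

Request:
apply_moves(delta_pos=[[0,0.8,0],[0,0.8,0],[0,0,0],[0,0,0]], turn=[[0,0,0],[0,0,0],[0,0,0],[0,0,0]])

```text
t: 15.98
tcp_pos: [618.5, 286.5, 259.3]
eef_rot: [1.0, -0.007, -0.0, 0.0]
contact_force: [-0.4, 0.2, -0.0]
finger_gap: -0.1
finger_force: 0.0
```

Request:
apply_moves(delta_pos=[[0,0.5,0],[0,0.5,0],[0,0.3,0],[0,0,0]], turn=[[0,0,0],[0,0,0],[0,0,0],[0,0,0]])

```text
t: 16.48
tcp_pos: [618.4, 299.9, 259.3]
eef_rot: [1.0, -0.007, -0.0, 0.0]
contact_force: [0.6, 0.2, -0.9]
finger_gap: 0.4
finger_force: 0.0
```

Run:
```python
from h import *
S,_=grab_frame("scene")
save("g4.png",cv2.resize(S[90:210,320:460],(653,560),interpolation=cv2.INTER_CUBIC))
```

```text
(no output)
```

View pics/g4.png

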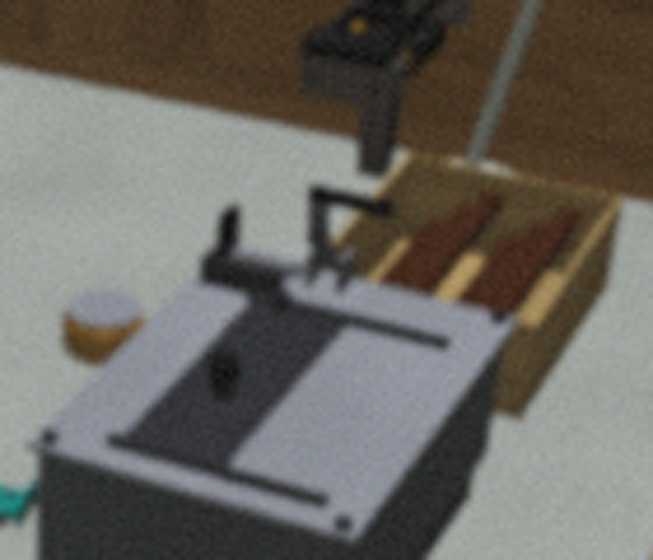

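The latch hasn't moved; the fingertip (375,172) passed above the bar (354,199). I'll work out its angle.

Run:
```python
from h import *
for a in range(25,66,5):
    b=np.radians(12.68+a); y,z=168-82*np.cos(b),18+82*np.sin(b)
    print(a,round(y),round(z),[((np.array(proj("scene",W(x,y,z)))-[320,90])*4.667).round() for x in(0,55)])
print((np.array(proj("scene",[618.4,299.9,242.3]))-[320,90])*4.667)
```

```text
25 103 68 [array([302., 234.]), array([373., 251.])]
30 108 74 [array([305., 225.]), array([376., 242.])]
35 113 79 [array([308., 216.]), array([379., 233.])]
40 118 83 [array([312., 207.]), array([383., 224.])]
45 124 87 [array([315., 199.]), array([386., 216.])]
50 130 91 [array([319., 191.]), array([390., 208.])]
55 137 94 [array([323., 184.]), array([394., 200.])]
60 144 96 [array([326., 177.]), array([397., 194.])]
65 151 98 [array([330., 172.]), array([401., 188.])]
[369.90360554 198.64565681]
```

Run:
```python
from h import *
print(dir(r), r.nose_length, status.sense()["tcp_pos"], status.sense()["joint_pos"])
for v in(168,172,176):
    o,d=ray("scene",320+375/4.667,90+v/4.667)
    k=(300-o[1])/d[1]; print(v,o+k*d)
T,D=grab_frame("scene"); C=cloud("scene",D); x=C[90:130,385:415].reshape(-1,3)
m=(abs(x[:,0]-618)<25)&(abs(x[:,1]-295)<30); print(m.sum(),np.percentile(x[m],[1,5,50],0).round())
```

```text
['MotionError', '__class__', '__delattr__', '__dict__', '__dir__', '__doc__', '__eq__', '__format__', '__ge__', '__getattribute__', '__getstate__', '__gt__', '__hash__', '__init__', '__init_subclass__', '__le__', '__lt__', '__module__', '__ne__', '__new__', '__reduce__', '__reduce_ex__', '__repr__', '__setattr__', '__sizeof__', '__str__', '__subclasshook__', '__weakref__', 'nose_length'] 17.0 [618.45665408 299.68838238 259.28579355] [ 2.75911828e-01  4.24829313e-01  1.17090864e+00 -8.91034172e-05
  1.54588898e+00  1.86012267e+00]
168 [619.69301343 300.         267.26863585]
172 [620.02443986 300.         264.14159432]
176 [620.35647843 300.         261.00796048]
264 [[598. 267. 269.]
 [602. 271. 276.]
 [625. 286. 338.]]
```

Image and depth both put the fingertip at z≈264 where 242 was expected, so the tip offset seems about 20 mm out. A gentle touch on the bare cover plate will check it.

Request:
apply_moves(delta_pos=[[0,0,5],[2.4,-3.5,0],[2.4,-3.5,0],[2.4,-3.5,0],[0,0,-4],[0,0,-4],[0,0,-3],[0,0,0],[0,0,0]], turn=[[0,0,0],[0,0,0],[0,0,0],[0,0,0],[0,0,0],[0,0,0],[0,0,0],[0,0,0],[0,0,0]])

```text
t: 17.7
tcp_pos: [691.3, 194.6, 201.2]
eef_rot: [1.0, -0.007, 0.001, -0.0]
contact_force: [0.1, -0.6, 0.0]
finger_gap: 0.5
finger_force: 0.0
```

Request:
apply_moves(delta_pos=[[0,0,-0.5],[0,0,-0.5],[0,0,-0.3],[0,0,0],[0,0,0]], turn=[[0,0,0],[0,0,0],[0,0,0],[0,0,0],[0,0,0]])

```text
t: 18.32
tcp_pos: [690.5, 194.6, 186.4]
eef_rot: [1.0, -0.007, 0.0, -0.0]
contact_force: [0.5, 0.9, 0.3]
finger_gap: 0.2
finger_force: 0.0
```

Request:
apply_moves(delta_pos=[[0,0,-0.4],[0,0,0],[0,0,0]], turn=[[0,0,0],[0,0,0],[0,0,0]])

```text
t: 18.7
tcp_pos: [690.5, 194.6, 182.2]
eef_rot: [1.0, -0.007, -0.0, -0.0]
contact_force: [0.4, 0.1, 0.1]
finger_gap: 0.4
finger_force: 0.0
```

No contact at 182, where a 17 mm nose would already touch. Going on down.

Request:
apply_moves(delta_pos=[[0,0,-0.4],[0,0,-0.4],[0,0,0],[0,0,0]], turn=[[0,0,0],[0,0,0],[0,0,0],[0,0,0]])

```text
t: 19.2
tcp_pos: [690.5, 194.6, 174.2]
eef_rot: [1.0, -0.007, -0.0, 0.0]
contact_force: [0.8, -0.1, -1.0]
finger_gap: 0.5
finger_force: 0.0
```

Request:
apply_moves(delta_pos=[[0,0,-0.4],[0,0,0],[0,0,0]], turn=[[0,0,0],[0,0,0],[0,0,0]])

```text
t: 19.58
tcp_pos: [690.4, 194.6, 170.2]
eef_rot: [1.0, -0.007, -0.0, -0.0]
contact_force: [-0.6, -0.4, 0.4]
finger_gap: 0.3
finger_force: 0.0
```

Request:
apply_moves(delta_pos=[[0,0,-0.4],[0,0,0],[0,0,0]], turn=[[0,0,0],[0,0,0],[0,0,0]])

```text
t: 19.95
tcp_pos: [690.4, 194.6, 166.2]
eef_rot: [1.0, -0.007, -0.0, 0.0]
contact_force: [0.2, -0.2, 0.1]
finger_gap: 0.6
finger_force: 0.0
```

Request:
apply_moves(delta_pos=[[0,0,-0.3],[0,0,0],[0,0,0]], turn=[[0,0,0],[0,0,0],[0,0,0]])

```text
t: 20.32
tcp_pos: [690.5, 194.6, 163.3]
eef_rot: [1.0, -0.007, -0.0, 0.0]
contact_force: [-0.5, 0.7, 0.7]
finger_gap: 0.5
finger_force: 0.0
```

Request:
apply_moves(delta_pos=[[0,0,-0.2],[0,0,0],[0,0,0]], turn=[[0,0,0],[0,0,0],[0,0,0]])

```text
t: 20.7
tcp_pos: [690.5, 194.6, 161.3]
eef_rot: [1.0, -0.007, -0.0, -0.0]
contact_force: [-0.1, 0.6, 0.4]
finger_gap: 0.6
finger_force: 0.0
```

Request:
apply_moves(delta_pos=[[0,0,-0.2],[0,0,0],[0,0,0]], turn=[[0,0,0],[0,0,0],[0,0,0]])

```text
t: 21.08
tcp_pos: [690.5, 194.6, 159.3]
eef_rot: [1.0, -0.007, -0.0, -0.0]
contact_force: [0.7, -0.1, -0.2]
finger_gap: 0.5
finger_force: 0.0
```

Request:
apply_moves(delta_pos=[[0,0,-0.2],[0,0,0],[0,0,0]], turn=[[0,0,0],[0,0,0],[0,0,0]])

```text
t: 21.45
tcp_pos: [690.8, 194.6, 158.0]
eef_rot: [1.0, -0.007, 0.001, -0.0]
contact_force: [-0.0, -0.4, 3.6]
finger_gap: 0.1
finger_force: 2.0
```

Contact came at TCP z≈158.5, so the real tip stands about 6.5 mm above the reported TCP and the fingers are effectively 23.5 mm shorter. From here on I take tip z = TCP z + 6.5. Pushing the latch up now.

Request:
apply_moves(delta_pos=[[0,0,5],[0,0,5],[-2.4,1,3.2],[-2.4,1,0],[-2.4,1,0],[0,0,0],[0,0,-3],[0,0,-2.6],[0,0,0],[0,1,0],[0,1,0],[0,0,0]], turn=[[0,0,0],[0,0,0],[0,0,0],[0,0,0],[0,0,0],[0,0,0],[0,0,0],[0,0,0],[0,0,0],[0,0,0],[0,0,0],[0,0,0]])

```text
t: 22.95
tcp_pos: [618.9, 245.8, 234.4]
eef_rot: [1.0, -0.006, 0.001, -0.0]
contact_force: [-0.3, 0.0, 0.4]
finger_gap: 0.5
finger_force: 0.0
```

Request:
apply_moves(delta_pos=[[0,1,0],[0,1,0],[0,0.6,0],[0,0.6,0],[0,0,0]], turn=[[0,0,0],[0,0,0],[0,0,0],[0,0,0],[0,0,0]])

```text
t: 23.58
tcp_pos: [618.1, 277.4, 232.8]
eef_rot: [1.0, -0.006, -0.0, -0.0]
contact_force: [-0.1, -0.1, 0.9]
finger_gap: 0.5
finger_force: 0.0
```

Request:
apply_moves(delta_pos=[[0,0.6,0],[0,0.4,0],[0,0.3,0],[0,0,0]], turn=[[0,0,0],[0,0,0],[0,0,0],[0,0,0]])

```text
t: 24.08
tcp_pos: [618.4, 290.0, 233.1]
eef_rot: [1.0, -0.007, -0.0, -0.0]
contact_force: [-1.2, 0.3, 0.1]
finger_gap: 0.5
finger_force: 0.0
```

Request:
apply_moves(delta_pos=[[0,0.3,0],[0,0.3,0],[0,0,0]], turn=[[0,0,0],[0,0,0],[0,0,0]])

```text
t: 24.45
tcp_pos: [618.5, 292.9, 233.1]
eef_rot: [1.0, -0.007, -0.001, 0.003]
contact_force: [-1.8, -9.0, 1.8]
finger_gap: 0.6
finger_force: 4.7
```

Run:
```python
from h import *
S,_=grab_frame("scene")
save("g5.png",cv2.resize(S[90:210,320:460],(653,560),interpolation=cv2.INTER_CUBIC))
```

```text
(no output)
```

View pics/g5.png

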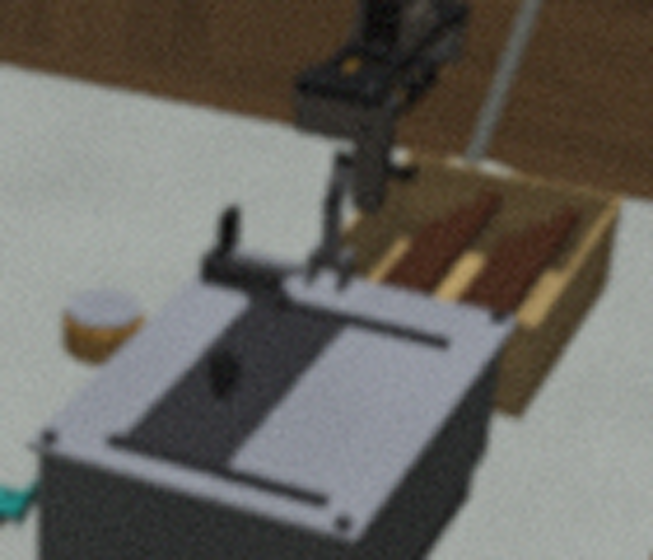

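The bar is at the fully-up position (343,156) to (413,172), with 9 N at the stop. Next is the shutter knob.

Request:
apply_moves(delta_pos=[[0,-2,0],[0,-2,4],[-1,-5,1.5],[-1,-5,0],[-1.1,-4.6,0],[0,0,0],[0,0,-5],[0,0,-4],[0,0,-1],[0,0,0],[0,0,0]], turn=[[0,0,0],[0,0,0],[0,0,0],[0,0,0],[0,0,0],[0,0,0],[0,0,0],[0,0,0],[0,0,0],[0,0,0],[0,0,0]], hand=5.5)

```text
t: 25.88
tcp_pos: [589.0, 109.8, 190.7]
eef_rot: [1.0, -0.007, 0.002, -0.0]
contact_force: [0.1, -0.5, -0.3]
finger_gap: 55.1
finger_force: 0.0
```

Request:
apply_moves(delta_pos=[[0,0,-1],[0,0,-0.8],[0,0,0],[0,0,0]], turn=[[0,0,0],[0,0,0],[0,0,0],[0,0,0]])

```text
t: 26.38
tcp_pos: [587.5, 109.6, 170.3]
eef_rot: [1.0, -0.007, -0.0, -0.0]
contact_force: [-0.8, 0.1, -0.8]
finger_gap: 54.9
finger_force: 0.0
```

Request:
apply_moves(delta_pos=[[0,0,0],[0,0,0],[0,0,0],[0,0,0]], turn=[[0,0,0],[0,0,0],[0,0,0],[0,0,0]], hand=1, squeeze=25)

```text
t: 26.88
tcp_pos: [587.5, 107.6, 170.4]
eef_rot: [1.0, -0.007, -0.0, 0.002]
contact_force: [-0.9, -6.2, 0.7]
finger_gap: 21.3
finger_force: 25.0
```

Request:
apply_moves(delta_pos=[[0,-0.2,0],[1.2,0,0],[1.2,0,0],[1.2,0,0],[1.2,0,0],[1.2,0,0],[1.2,-0.1,0],[0,0,0],[0,0,0]], turn=[[0,0,0],[0,0,0],[0,0,0],[0,0,0],[0,0,0],[0,0,0],[0,0,0],[0,0,0],[0,0,0]])

```text
t: 28.0
tcp_pos: [659.6, 106.4, 170.4]
eef_rot: [1.0, -0.007, -0.001, 0.0]
contact_force: [-5.5, -1.4, 4.1]
finger_gap: 21.4
finger_force: 25.0
```

Request:
apply_moves(delta_pos=[[0.3,0,0],[0,0,0],[0,0,0]], turn=[[0,0,0],[0,0,0],[0,0,0]])

```text
t: 28.38
tcp_pos: [659.7, 106.4, 170.3]
eef_rot: [1.0, -0.007, -0.004, 0.0]
contact_force: [-14.8, -2.5, 8.8]
finger_gap: 21.1
finger_force: 25.0
```

Shutter fully open (72 mm, at the stop). Releasing it, then measuring the heads again.

Request:
apply_moves(delta_pos=[[-0.3,0,0],[0,0,0],[0,0,5],[0,0,6],[0,0,4],[0,0,0]], turn=[[0,0,0],[0,0,0],[0,0,0],[0,0,0],[0,0,0],[0,0,0]], hand=5.5)

```text
t: 29.12
tcp_pos: [661.9, 106.9, 325.3]
eef_rot: [1.0, -0.007, 0.005, -0.0]
contact_force: [-0.2, -0.3, 0.6]
finger_gap: 55.1
finger_force: 0.0
```

```bash
cat >> h.py <<'E'
def heads(n,img,d):
    """dark elongated blobs in the tray, cast to the head's mid height"""
    C=cloud(n,d); x,y,z=C[...,0],C[...,1],C[...,2]
    m=(x>366)&(x<505)&(y>-455)&(y<-45)&(z<60)&(z>-20)&(cv2.GaussianBlur(cv2.cvtColor(img,cv2.COLOR_RGB2GRAY),(3,3),0)<80)
    k,L,st,ce=cv2.connectedComponentsWithStats(m.astype(np.uint8)); out=[]
    for i in range(1,k):
        if st[i,4]<30: continue
        v,u=np.nonzero(L==i); P=np.array([onz(n,a,b,18 if n=="top" else 15)[:2] for a,b in zip(u,v)])
        c=np.cov(P.T); out.append((st[i,4],P.mean(0).round(1),round(float(np.degrees(.5*np.arctan2(2*c[0,1],c[0,0]-c[1,1]))),1),(P.max(0)-P.min(0)).round()))
    return out
E
python3 - <<'E'
from h import *
for n in("top","scene"):
    im,d=grab_frame(n); print(n,*heads(n,im,d),sep="\n")
# boat yaw: steel lines in top view
    if n=="top":
        np.savez("f3.npz",T=im)
E
```

```text
top
(np.int32(62), array([ 485.6, -110.9]), -23.2, array([36., 31.]))
(np.int32(91), array([ 458. , -301.9]), 3.5, array([63., 24.]))
scene
(np.int32(44), array([ 484.4, -113.2]), -27.2, array([37., 28.]))
(np.int32(100), array([ 457.4, -303.8]), 0.4, array([66., 20.]))
```

Head 1 has been knocked to about x 485. My mask clips it, so I'll measure with wider limits.

```bash
sed -i 's/x<505/x<562/' h.py
python3 - <<'E'
from h import *
for n in("top","scene"):
    im,d=grab_frame(n); print(n,*heads(n,im,d),sep="\n")
    C=cloud(n,d)
    if n=="scene": S=im
    else: T=im
    m=(C[...,0]>440)&(C[...,0]<560)&(C[...,1]>-160)&(C[...,1]<-70)&(C[...,2]<60)&(cv2.cvtColor(im,cv2.COLOR_RGB2GRAY)<80)
    print(np.percentile(C[m][:,2],[10,50,90]))
a=cv2.resize(T[170:260,270:400],None,fx=4.2,fy=4.2,interpolation=cv2.INTER_CUBIC); save("g6.png",a)
E
```

```text
top
(np.int32(106), array([ 498.6, -114.1]), -16.7, array([64., 35.]))
(np.int32(93), array([ 458.3, -301.8]), 4.0, array([63., 24.]))
[ 5.98214698 20.43062738 27.67616469]
scene
(np.int32(83), array([ 499.1, -117.4]), -17.5, array([65., 33.]))
(np.int32(99), array([ 457.2, -303.8]), 0.0, array([66., 20.]))
[13.08846185 18.53806654 23.57808717]
```

View pics/g6.png

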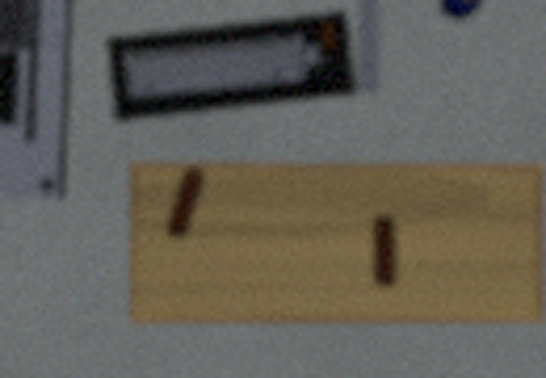

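Head 1 is at about (498.8,-115.5), yaw -17°, still inside the tray. Head 2 is at (457.8,-302.5), yaw 2°. The crop shows the boat standing on its mat (110-350, 14-117). I'll fetch head 2 first.

Request:
apply_moves(delta_pos=[[-2.5,-5,0],[-2.6,-5.1,0],[-2.6,-5.2,0],[-2.6,-5.2,0],[-2.6,-5.2,-3],[-2.5,-5.2,-4],[-2.5,-5.1,-4],[-2.5,-5.0,-4],[0,0,-3],[0,0,0],[0,0,0]], turn=[[0,0,0],[0,0,3],[0,0,0],[0,0,0],[0,0,0],[0,0,0],[0,0,0],[0,0,0],[0,0,0],[0,0,0],[0,0,0]], hand=5)

```text
t: 30.7
tcp_pos: [464.6, -285.4, 154.2]
eef_rot: [1.0, 0.02, 0.0, 0.0]
contact_force: [-0.2, 0.4, 1.2]
finger_gap: 50.1
finger_force: 0.0
```

Request:
apply_moves(delta_pos=[[-0.7,-1.7,-3],[0,0,-4],[0,0,-4],[0,0,0],[0,0,-2],[0,0,-1],[0,0,0]], turn=[[0,0,0],[0,0,0],[0,0,0],[0,0,0],[0,0,0],[0,0,0],[0,0,0]])

```text
t: 31.58
tcp_pos: [457.8, -302.9, 14.7]
eef_rot: [1.0, 0.02, 0.0, 0.0]
contact_force: [0.2, 0.3, 0.8]
finger_gap: 50.1
finger_force: 0.0
```

Request:
apply_moves(delta_pos=[[0,0,-0.6],[0,0,-0.4],[0,0,0]], turn=[[0,0,0],[0,0,0],[0,0,0]])

```text
t: 31.95
tcp_pos: [457.0, -302.6, 3.4]
eef_rot: [1.0, 0.019, -0.0, -0.0]
contact_force: [0.8, -0.4, 0.8]
finger_gap: 49.9
finger_force: 0.0
```

Request:
apply_moves(delta_pos=[[0,0,0],[0,0,0],[0,0,0],[0,0,0],[0,0,3],[0,0,5],[0,0,5],[0,0,0]], turn=[[0,0,0],[0,0,0],[0,0,0],[0,0,0],[0,0,0],[0,0,0],[0,0,0],[0,0,0]], hand=1, squeeze=12)

```text
t: 32.95
tcp_pos: [459.7, -305.2, 138.7]
eef_rot: [1.0, 0.019, 0.003, 0.004]
contact_force: [0.1, -1.2, -1.4]
finger_gap: 20.3
finger_force: 12.0
```

Request:
apply_moves(delta_pos=[[0,0,5],[1.8,1.5,4],[2,1.5,0],[2,1.5,0],[2,1.5,0],[2,1.5,0],[2,1.5,0],[2,1.5,0],[2,1.5,0],[1.8,1.3,0],[0,0,0],[0,0,0]], turn=[[0,0,8],[0,0,9.5],[0,0,9.5],[0,0,9.5],[0,0,9.5],[0,0,9.5],[0,0,9.5],[0,0,9.5],[0,0,9.5],[0,0,9.5],[0,0,2],[0,0,0]])

```text
t: 34.45
tcp_pos: [632.3, -170.1, 222.7]
eef_rot: [0.659, 0.752, -0.0, -0.001]
contact_force: [-0.4, 0.2, -0.2]
finger_gap: 19.6
finger_force: 12.0
```

Request:
apply_moves(delta_pos=[[0.3,-0.2,-5],[0,0,-5],[0,0,-5],[0,0,-3],[0,0,0],[0,0,-1.5],[0,0,0],[0,0,0]], turn=[[0,0,0],[0,0,0],[0,0,0],[0,0,0],[0,0,0],[0,0,0],[0,0,0],[0,0,0]])

```text
t: 35.45
tcp_pos: [636.9, -172.1, 29.8]
eef_rot: [0.658, 0.753, 0.0, 0.001]
contact_force: [-0.8, 0.4, 0.1]
finger_gap: 19.7
finger_force: 12.0
```

Run:
```python
from h import *
T,_=grab_frame("top"); S,_=grab_frame("scene")
save("g7.png",cv2.resize(S[200:310,290:400],(600,600),interpolation=cv2.INTER_CUBIC))
print(status.sense()["tcp_pos"])
```

```text
[ 636.85186108 -172.01346911   29.7480278 ]
```

View pics/g7.png

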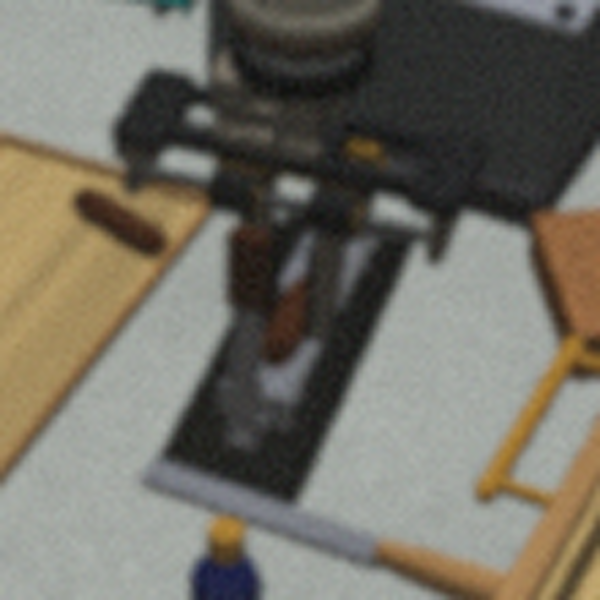

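The head hangs over the trough's near seat (crop (288,320)), clear of the handle. Lowering and releasing.

Request:
apply_moves(delta_pos=[[-0.2,0,-0.5],[0,0,-0.5],[0,0,-0.4],[0,0,-0.2],[0,0,0],[0,0,0]], turn=[[0,0,0],[0,0,0],[0,0,0],[0,0,0],[0,0,0],[0,0,0]])

```text
t: 36.3
tcp_pos: [634.3, -171.8, 12.8]
eef_rot: [0.658, 0.753, 0.0, 0.0]
contact_force: [0.4, 0.1, -0.2]
finger_gap: 19.7
finger_force: 12.0
```

Request:
apply_moves(delta_pos=[[0,0,0],[0,0,0],[0,0,0],[0,0,3],[0,0,5],[0,0,5],[0,0,5],[0,0,0],[0,0,0]], turn=[[0,0,0],[0,0,0],[0,0,0],[0,0,0],[0,0,0],[0,0,0],[0,0,0],[0,0,0],[0,0,0]], hand=3.5)

```text
t: 37.42
tcp_pos: [633.7, -171.5, 191.8]
eef_rot: [0.658, 0.753, -0.0, -0.001]
contact_force: [-0.4, -0.2, -0.8]
finger_gap: 34.9
finger_force: 0.0
```

Request:
apply_moves(delta_pos=[[-1.9,0.8,0],[-1.9,0.8,0],[-1.9,0.8,0],[-1.9,0.8,-2],[-1.9,0.8,-3],[-1.9,0.8,-4],[-2.1,0.8,-4],[0,0,0],[0,0,0]], turn=[[0,0,8.5],[0,0,9.5],[0,0,9.5],[0,0,9.5],[0,0,9.5],[0,0,9.5],[0,0,9.5],[0,0,0],[0,0,0]], hand=5)

```text
t: 38.55
tcp_pos: [500.2, -116.3, 63.5]
eef_rot: [0.147, 0.989, -0.0, 0.001]
contact_force: [1.1, -0.5, 0.4]
finger_gap: 49.8
finger_force: 0.0
```

Run:
```python
from h import *
n="scene"; im,d=grab_frame(n); print(*heads(n,im,d),sep="\n"); print(status.sense()["tcp_pos"])
T,_=grab_frame("top"); np.savez("f4.npz",S=im,T=T)
```

```text
(np.int32(83), array([ 498.9, -117.1]), -18.5, array([65., 33.]))
[ 501.11262125 -116.69964284   64.35832637]
```

Request:
apply_moves(delta_pos=[[-0.2,0,-2.5],[0,0,-2],[0,0,-1],[0,0,-0.5],[0,0,0],[0,0,0]], turn=[[0,0,0],[0,0,0],[0,0,0],[0,0,0],[0,0,0],[0,0,0]])

```text
t: 39.4
tcp_pos: [497.9, -116.1, 3.5]
eef_rot: [0.146, 0.989, -0.0, 0.001]
contact_force: [0.8, -1.2, -1.2]
finger_gap: 49.8
finger_force: 0.0
```

Request:
apply_moves(delta_pos=[[0,0,0],[0,0,0],[0,0,0],[0,0,0],[0,0,3],[0,0,5],[0,0,5],[0,0,5],[0,0,0]], turn=[[0,0,0],[0,0,0],[0,0,0],[0,0,0],[0,0,0],[0,0,0],[0,0,0],[0,0,0],[0,0,0]], hand=1, squeeze=12)

```text
t: 40.52
tcp_pos: [500.0, -117.1, 187.5]
eef_rot: [0.146, 0.989, -0.002, 0.005]
contact_force: [0.3, -0.6, -0.2]
finger_gap: 20.2
finger_force: 12.0
```

Request:
apply_moves(delta_pos=[[1.8,0.3,0],[1.8,0.3,0],[1.8,0.3,0],[1.8,0.3,0],[1.8,0.3,0],[1.8,0.3,0],[1.7,0.2,0],[0,0,0],[0,0,-5],[0,0,-5],[0,0,-4],[0,0,0]], turn=[[0,0,-8.5],[0,0,-9.5],[0,0,-9.5],[0,0,-9.5],[0,0,-9.5],[0,0,-9.5],[0,0,-9.5],[0,0,0],[0,0,0],[0,0,0],[0,0,0],[0,0,0]])

```text
t: 42.02
tcp_pos: [617.8, -94.5, 38.2]
eef_rot: [0.657, 0.754, -0.002, -0.005]
contact_force: [-0.2, -0.5, 0.7]
finger_gap: 20.0
finger_force: 12.0
```

Run:
```python
from h import *
S,_=grab_frame("scene"); print(status.sense()["tcp_pos"],status.sense()["eef_rot"])
save("g8.png",cv2.resize(S[200:310,290:400],(600,600),interpolation=cv2.INTER_CUBIC))
```

```text
[620.31987149 -95.32172985  41.35686577] [ 0.65720761  0.75370695 -0.00077277 -0.00184118]
```

View pics/g8.png

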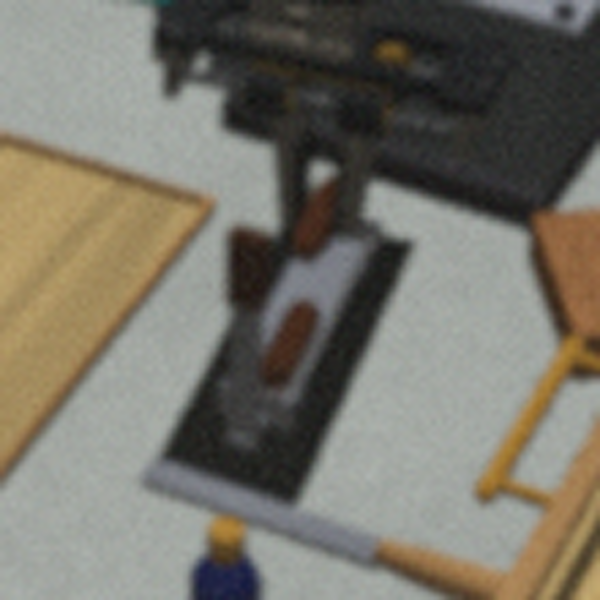

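Head 2 lies in the near seat (288,345), and head 1 hangs over the far seat. Lowering and releasing.

Request:
apply_moves(delta_pos=[[0.4,-0.2,0],[0,0,-1],[0,0,-1],[0,0,-0.6],[0,0,-0.2],[0,0,0],[0,0,0]], turn=[[0,0,0],[0,0,0],[0,0,0],[0,0,0],[0,0,0],[0,0,0],[0,0,0]])

```text
t: 42.95
tcp_pos: [626.4, -97.8, 15.0]
eef_rot: [0.658, 0.753, 0.0, 0.0]
contact_force: [0.1, -0.1, 0.5]
finger_gap: 19.6
finger_force: 12.0
```

Request:
apply_moves(delta_pos=[[-0.1,0,-0.2],[0,0,0],[0,0,0]], turn=[[0,0,0],[0,0,0],[0,0,0]])

```text
t: 43.32
tcp_pos: [625.2, -97.7, 12.7]
eef_rot: [0.658, 0.753, -0.0, 0.0]
contact_force: [-0.4, -0.2, -0.8]
finger_gap: 19.9
finger_force: 12.0
```

Request:
apply_moves(delta_pos=[[0,0,0],[0,0,0],[0,0,0],[0,0,3],[0,0,5],[0,0,5],[0,0,5],[0,0,4],[0,0,0]], turn=[[0,0,0],[0,0,0],[0,0,0],[0,0,0],[0,0,0],[0,0,0],[0,0,0],[0,0,0],[0,0,0]], hand=3.5)

```text
t: 44.45
tcp_pos: [627.4, -98.5, 237.4]
eef_rot: [0.658, 0.753, 0.002, 0.004]
contact_force: [-0.4, -0.2, -0.2]
finger_gap: 35.0
finger_force: 0.0
```

Request:
apply_moves(delta_pos=[[0.1,-1.4,0],[0.1,-1.4,0],[0.1,-1.4,0],[0.1,-1.4,0],[0.1,-1.4,0],[0.1,-1.4,0],[0.1,-1.4,0],[0.1,-1.4,0],[0.2,-1.4,0],[0.2,-1.0,0],[0,0,0]], turn=[[0,0,-9],[0,0,-9],[0,0,-9],[0,0,-9],[0,0,-9],[0,0,-9],[0,0,-9],[0,0,-9],[0,0,-9],[0,0,-9],[0,0,0]], hand=5.5)

```text
t: 45.82
tcp_pos: [636.4, -233.9, 230.6]
eef_rot: [0.998, 0.068, -0.001, -0.001]
contact_force: [-0.3, 0.3, 0.9]
finger_gap: 55.4
finger_force: 0.0
```

Run:
```python
from h import *
S,d=grab_frame("scene"); s=status.sense(); print(s["tcp_pos"],s["eef_rot"])
C=cloud("scene",d)
m=(abs(C[...,0]-637)<40)&(abs(C[...,1]+234)<40)&(C[...,2]>110)&(C[...,2]<165)&(S[...,0].astype(int)-S[...,2]>10)
print(m.sum(),np.median(C[m],0),np.percentile(C[m][:,2],[2,98])); v,u=np.nonzero(m); print(u.mean(),v.mean())
# steel inside boat: yaw of boat from depth-free colour on z~12 plane
g=cv2.cvtColor(S,cv2.COLOR_RGB2HSV)
for z0 in(10,):
    v,u=np.mgrid[200:320,280:410]; P=np.array([onz("scene",a,b,z0)[:2] for a,b in zip(u.ravel(),v.ravel())])
    k=(g[v,u,2].ravel()>70)&(P[:,0]>590)&(P[:,0]<665)&(P[:,1]<-48)&(P[:,1]>-240)
    L=cv2.minAreaRect(P[k].astype(np.float32)); print(k.sum(),L)
save("g9.png",cv2.resize(S[200:310,290:400],(600,600),interpolation=cv2.INTER_CUBIC))
```

```text
[ 636.55766808 -233.41880063  230.96633309] [ 9.97644925e-01  6.85775351e-02 -1.02864788e-03 -8.16797878e-04]
76 [ 642.34540437 -243.13617688  136.99748798] [111.06626119 151.87730601]
335.2894736842105 247.69736842105263Traceback (most recent call last):
  File "<stdin>", line 9, in <module>
  File "h.py", line 11, in onz
    o,d=ray(n,u,v); return o+d*(z-o[2])/d[2]
        ~~~^^^^^^^
  File "h.py", line 7, in ray
    p,f,R,t=cam(n); d=np.array([(u-p["cx"])/f,(v-p["cy"])/f]); s=d.copy()
            ~~~^^^
  File "h.py", line 4, in cam
    p=camera_params(n); f=200/np.tan(np.radians(p["vertical_fov"])/2)
ValueError: time passes only in moves, steps and waits
```

```bash
sed -i 's/^def cam(n):/import functools\n@functools.lru_cache(None)\ndef cam(n):/' h.py
python3 - <<'E'
from h import *
print(proj("scene",[637,-234,127]),proj("scene",[637,-238,127]),proj("scene",[637,-234,151]),proj("scene",[637,-234,103]))
E
```

```text
(np.float64(334.7891905208505), np.float64(247.35239084723435)) (np.float64(334.15396981703077), np.float64(248.16346206794864)) (np.float64(334.96255407732303), np.float64(240.6741812695131)) (np.float64(334.6195784134335), np.float64(253.89790727894098))
```

Request:
apply_moves(delta_pos=[[0.1,0,-4],[0,0,-4],[0,0,-2],[0,0,-1.5],[0,0,-0.8],[0,0,0],[0,0,0]], turn=[[0,0,0],[0,0,0],[0,0,0],[0,0,0],[0,0,0],[0,0,0],[0,0,0]])

```text
t: 46.75
tcp_pos: [638.9, -234.2, 111.0]
eef_rot: [0.998, 0.067, 0.001, 0.001]
contact_force: [-0.8, -0.7, 0.1]
finger_gap: 54.9
finger_force: 0.0
```

Request:
apply_moves(delta_pos=[[-0.1,0,-0.4],[0,0,0],[0,0,0]], turn=[[0,0,0],[0,0,0],[0,0,0]])

```text
t: 47.12
tcp_pos: [637.2, -233.7, 105.7]
eef_rot: [0.998, 0.067, 0.0, 0.0]
contact_force: [0.6, -1.5, 0.5]
finger_gap: 55.1
finger_force: 0.0
```

Request:
apply_moves(delta_pos=[[0,0,0],[0,0,0],[0,0,0],[0,0,0]], turn=[[0,0,0],[0,0,0],[0,0,0],[0,0,0]], hand=0.5, squeeze=45)

```text
t: 47.62
tcp_pos: [637.3, -234.0, 105.7]
eef_rot: [0.998, 0.067, 0.0, 0.0]
contact_force: [-0.2, -1.5, 0.1]
finger_gap: 17.1
finger_force: 0.6
```

Request:
apply_moves(delta_pos=[[0,0,0.5],[0,0,1],[0,0,1],[0,0,0],[0,0,0]], turn=[[0,0,0],[0,0,0],[0,0,0],[0,0,0],[0,0,0]])

```text
t: 48.25
tcp_pos: [637.1, -233.7, 130.6]
eef_rot: [0.998, 0.067, -0.0, -0.0]
contact_force: [0.6, 0.4, -2.5]
finger_gap: 11.7
finger_force: 45.0
```

The boat is lifted: 2.5 N, which is the boat plus two heads. Raising it and carrying it gently to the slot.

Request:
apply_moves(delta_pos=[[0,0,1],[0,0,2],[0,0,2.5],[0,0,2.5],[0,0,2.5],[0,0,2.5],[0,0,2.5],[0,0,2.5],[0,0,2],[0,0,1],[0,0,0]], turn=[[0,0,0],[0,0,0],[0,0,0],[0,0,0],[0,0,0],[0,0,0],[0,0,0],[0,0,0],[0,0,0],[0,0,0],[0,0,0]])

```text
t: 49.62
tcp_pos: [637.5, -233.9, 342.1]
eef_rot: [0.998, 0.067, 0.001, 0.001]
contact_force: [-0.4, 0.6, -3.0]
finger_gap: 11.5
finger_force: 45.0
```

Request:
apply_moves(delta_pos=[[-0.3,1,0],[-0.3,1.8,0],[-0.5,2.5,0],[-0.5,2.8,0],[-0.5,2.8,0],[-0.5,2.8,0],[-0.5,2.8,0],[-0.5,2.8,0],[-0.5,2.8,0],[-0.4,2.5,0],[-0.3,1.8,0],[-0.2,0.8,0]], turn=[[0,0,0],[0,0,0],[0,0,-1],[0,0,-1],[0,0,-1],[0,0,-1],[0,0,-1],[0,0,-1],[0,0,-1],[0,0,-1],[0,0,-0.8],[0,0,0]])

```text
t: 51.12
tcp_pos: [586.2, 40.2, 340.3]
eef_rot: [1.0, -0.008, -0.0, -0.0]
contact_force: [-0.7, 0.6, -3.3]
finger_gap: 11.4
finger_force: 45.0
```

Request:
apply_moves(delta_pos=[[0,0,0],[0,0,0],[0,0,0]], turn=[[0,0,0],[0,0,0],[0,0,0]])

```text
t: 51.5
tcp_pos: [587.2, 37.6, 340.6]
eef_rot: [1.0, -0.01, -0.0, 0.0]
contact_force: [0.4, -0.8, -3.1]
finger_gap: 11.5
finger_force: 45.0
```

Run:
```python
from h import *
s=status.sense(); print(s["tcp_pos"],s["eef_rot"])
S,_=grab_frame("scene"); T,D=grab_frame("top"); np.savez("f5.npz",S=S,T=T,D=D)
a=cv2.resize(T[155:215,200:310],(770,420),interpolation=cv2.INTER_CUBIC)
b=cv2.resize(S[90:230,310:460],(193,180),interpolation=cv2.INTER_CUBIC)
c=np.zeros((600,770,3),np.uint8); c[:420]=a; b=cv2.resize(S[130:185,330:440],(360,180),interpolation=cv2.INTER_CUBIC); c[420:,:360]=b
save("g10.png",c)
```

```text
[587.23081436  37.61366326 340.56196358] [ 9.99951167e-01 -9.88196233e-03 -8.41322279e-05  6.51812223e-05]
```

View pics/g10.png

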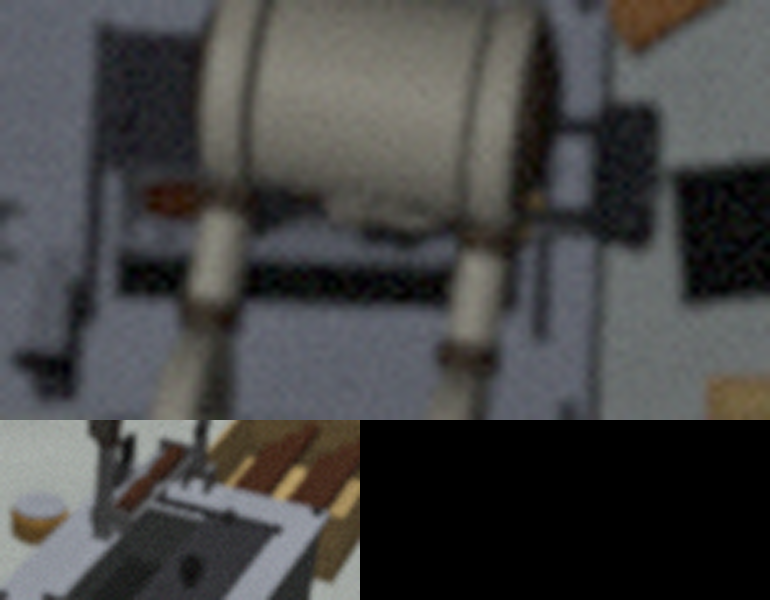

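Both heads lie in the boat (inset, brown pieces at (130,495) and (165,460)). The slot is open, and the boat's far end is at about u=118, v 172-255 in the top crop. Checking that end against the pose I expect.

Run:
```python
from h import *
f=np.load("f5.npz"); T=f["T"]
for z in(235,245,255): print(z,onz("top",200+118/7,155+213/7,z))
# slot dark band far/near edges on the cover plane
g=cv2.cvtColor(T,cv2.COLOR_RGB2GRAY)
for u in(219,221,223): print(u,g[174:202,u])
print(onz("top",221,155+256/7,165),onz("top",221,155+297/7,160))
print(W(0,-88.5,0),W(0,0,0),W(-32,60,0))
D=f["D"]; C=cloud("top",D); print(C[183:190,218:228].reshape(-1,3)[::9].round())
```

```text
235 [592.58565202 226.54840105 235.        ]
245 [591.35391829 224.39561824 245.        ]
255 [590.12218456 222.24283543 255.        ]
219 [ 39  28  27  37  41  45  51  51  44  44  49  47  63  77  72  76  66  41
  26   5   8  19  26  60  86  99 100 102]
221 [ 37  37  37  36  43  54  55  42  26  36  26  49  69  80  89  81  69  52
  23   2  21  11  13  53  79  98 100 103]
223 [ 33  38  34  33  42  48  46  34  29  36  32  35  59  69  69  70  66  53
  28  18   0  22  24  54  89  97 103  97]
[578.8599308  225.41689558 165.        ] [557.81260173 225.58619092 160.        ]
[586.38712423  48.50973863 165.        ] [587.7 137.  165. ] [556.59360658 197.46810968 165.        ]
[[598. 218. 259.]
 [597. 184. 270.]
 [595. 189. 261.]
 [592. 194. 256.]
 [589. 198. 251.]
 [586. 202. 246.]
 [582. 206. 246.]
 [578. 208. 251.]]
```

Boat end measured at (591.3, 224) against (590.8, 221) expected, and the boat's underside ≈ TCP-101. I'm centring it and lowering upright.

Request:
apply_moves(delta_pos=[[-0.1,1,0],[0,0,0],[0,0,-1],[0,0,-1.5],[0,0,-1.5],[0,0,-0.5],[0,0,0],[0,0,0]], turn=[[0,0,0.3],[0,0,0],[0,0,0],[0,0,0],[0,0,0],[0,0,0],[0,0,0],[0,0,0]])

```text
t: 52.6
tcp_pos: [586.5, 48.2, 296.4]
eef_rot: [1.0, -0.007, 0.001, 0.0]
contact_force: [-0.2, 0.7, -3.4]
finger_gap: 12.0
finger_force: 45.0
```

Run:
```python
from h import *
s=status.sense(); print(s["tcp_pos"],s["eef_rot"])
S,E=grab_frame("scene"); T,D=grab_frame("top"); np.savez("f6.npz",S=S,T=T,D=D,E=E)
C=cloud("scene",E); X=C.reshape(-1,3)
# steel end of boat as seen by the scene camera (near -y end) : extents of points between z 190 and 230 around slot
m=(abs(X[:,0]-587)<45)&(X[:,1]>20)&(X[:,1]<240)&(X[:,2]>188)&(X[:,2]<215); Y=X[m]
for y0 in range(30,231,25):
    q=Y[abs(Y[:,1]-y0)<12]; print(y0,len(q),np.percentile(q,[3,97],0).round(0).tolist() if len(q)>5 else "")
```

```text
[586.51332067  48.19289528 296.3538425 ] [ 9.99976447e-01 -6.83545491e-03  6.14332474e-04  6.43832508e-05]
30 12 [[584.0, 36.0, 201.0], [600.0, 42.0, 213.0]]
55 54 [[570.0, 44.0, 194.0], [611.0, 67.0, 214.0]]
80 30 [[571.0, 70.0, 193.0], [611.0, 90.0, 214.0]]
105 31 [[574.0, 96.0, 193.0], [610.0, 116.0, 214.0]]
130 32 [[572.0, 120.0, 197.0], [610.0, 141.0, 215.0]]
155 33 [[573.0, 143.0, 194.0], [608.0, 166.0, 214.0]]
180 30 [[573.0, 169.0, 196.0], [610.0, 187.0, 214.0]]
205 33 [[572.0, 194.0, 190.0], [611.0, 216.0, 213.0]]
230 42 [[572.0, 219.0, 196.0], [613.0, 232.0, 215.0]]
```

Depth shows the boat spanning x 571-611, about 2 mm far. A small correction, then down to 72 mm below the cover.

Request:
apply_moves(delta_pos=[[-0.2,0,0],[0,0,-1],[0,0,-1.5],[0,0,-1.5],[0,0,-1],[0,0,0],[0,0,0]], turn=[[0,0,0],[0,0,0],[0,0,0],[0,0,0],[0,0,0],[0,0,0],[0,0,0]])

```text
t: 53.58
tcp_pos: [584.5, 48.2, 246.2]
eef_rot: [1.0, -0.007, 0.0, 0.0]
contact_force: [0.2, -0.2, -2.7]
finger_gap: 12.0
finger_force: 45.0
```

Request:
apply_moves(delta_pos=[[0,0,-1],[0,0,-1.5],[0,0,-1.5],[0,0,-1],[0,0,0],[0,0,0]], turn=[[0,0,0],[0,0,0],[0,0,0],[0,0,0],[0,0,0],[0,0,0]])

```text
t: 54.32
tcp_pos: [584.5, 48.2, 196.2]
eef_rot: [1.0, -0.007, 0.0, 0.0]
contact_force: [0.9, -0.3, -2.5]
finger_gap: 12.1
finger_force: 45.0
```

The boat went in without contact. I'll tip in stages, checking the lever arm with depth after the first 20°.

Request:
apply_moves(delta_pos=[[-0.35,0,0],[-0.35,0,-0.05],[-0.35,0,-0.08],[-0.33,0,-0.1],[0,0,0],[0,0,0]], turn=[[-0.07,-5,0],[-0.07,-5,0],[-0.07,-5,0],[-0.07,-5,0],[0,0,0],[0,0,0]])

```text
t: 55.08
tcp_pos: [571.2, 48.1, 194.6]
eef_rot: [0.985, -0.007, 0.174, 0.001]
contact_force: [0.8, -0.0, -2.6]
finger_gap: 11.9
finger_force: 45.0
```

Run:
```python
from h import *
s=status.sense(); print(s["tcp_pos"],s["eef_rot"],s["contact_force"])
S,E=grab_frame("scene"); np.savez("f7.npz",S=S,E=E)
def bar(S,E):
    C=cloud("scene",E); X=C.reshape(-1,3)
    for z0 in range(172,236,8):
        q=X[(abs(X[:,0]-575)<60)&(abs(X[:,1]-48)<22)&(abs(X[:,2]-z0)<4)]
        print(z0,len(q),np.percentile(q,[5,50,95],0)[:,:2].round().tolist() if len(q)>4 else "")
f=np.load("f6.npz"); print("before (tcp z 296)"); 
C=cloud("scene",f["E"]).reshape(-1,3)
for z0 in range(230,300,10):
    q=C[(abs(C[:,0]-585)<60)&(abs(C[:,1]-48)<22)&(abs(C[:,2]-z0)<4)]; print(z0,len(q),np.percentile(q,[5,50,95],0)[:,:2].round().tolist() if len(q)>4 else "")
print("now"); bar(S,E)
```

```text
[571.24876799  48.07643297 194.59365511] [ 0.98471837 -0.0067358   0.17401845  0.00139231] [ 0.81816915 -0.00646993 -2.61775309]
before (tcp z 296)
230 13 [[584.0, 40.0], [593.0, 45.0], [598.0, 47.0]]
240 14 [[584.0, 41.0], [590.0, 45.0], [598.0, 48.0]]
250 15 [[584.0, 42.0], [592.0, 45.0], [598.0, 52.0]]
260 11 [[584.0, 38.0], [593.0, 45.0], [598.0, 50.0]]
270 11 [[584.0, 40.0], [590.0, 45.0], [598.0, 49.0]]
280 11 [[584.0, 40.0], [593.0, 44.0], [599.0, 46.0]]
290 9 [[586.0, 42.0], [593.0, 43.0], [598.0, 45.0]]
now
172 32 [[553.0, 32.0], [623.0, 44.0], [634.0, 64.0]]
180 16 [[573.0, 41.0], [583.0, 45.0], [591.0, 49.0]]
188 13 [[567.0, 39.0], [576.0, 45.0], [586.0, 52.0]]
196 12 [[564.0, 34.0], [580.0, 41.0], [583.0, 53.0]]
204 20 [[559.0, 28.0], [577.0, 36.0], [583.0, 58.0]]
212 21 [[558.0, 27.0], [574.0, 32.0], [580.0, 50.0]]
220 23 [[553.0, 27.0], [571.0, 34.0], [577.0, 61.0]]
228 31 [[551.0, 27.0], [569.0, 37.0], [574.0, 62.0]]
```

At slot level the bar stayed within 2 mm, which fits a tool-length offset (lever about 34 mm). Tipping on to 46°.

Request:
apply_moves(delta_pos=[[-0.12,0,-0.16],[-0.27,0,-0.15],[-0.26,0,-0.17],[-0.24,0,-0.19],[-0.23,0,-0.2],[0,0,0],[0,0,0]], turn=[[-0.07,-5.2,0],[-0.07,-5.2,0],[-0.07,-5.2,0],[-0.07,-5.2,0],[-0.07,-5.2,0],[0,0,0],[0,0,0]])

```text
t: 56.0
tcp_pos: [560.4, 48.0, 186.3]
eef_rot: [0.92, -0.006, 0.391, 0.003]
contact_force: [0.6, 0.4, -2.1]
finger_gap: 12.1
finger_force: 45.0
```

Request:
apply_moves(delta_pos=[[0,0,0],[0,0,0],[0,0,0],[0,0,0],[0,0,0],[0,0,0]], turn=[[0,0,0],[0,0,0],[0,0,0],[0,0,0],[0,0,0],[0,0,0]])

```text
t: 56.75
tcp_pos: [559.2, 48.3, 184.7]
eef_rot: [0.92, -0.006, 0.391, 0.003]
contact_force: [-0.1, 0.6, -2.1]
finger_gap: 11.7
finger_force: 45.0
```

Request:
apply_moves(delta_pos=[[-0.12,0,-0.12],[0,0,0],[0,0,0],[0,0,0],[0,0,0]], turn=[[-0.04,-3,0],[0,0,0],[0,0,0],[0,0,0],[0,0,0]])

```text
t: 57.38
tcp_pos: [558.2, 48.2, 183.9]
eef_rot: [0.91, -0.006, 0.415, 0.003]
contact_force: [0.5, -0.7, -2.1]
finger_gap: 11.8
finger_force: 45.0
```

Request:
apply_moves(delta_pos=[[0.12,0,0.12],[0.23,0,0.2],[0.24,0,0.19],[0.26,0,0.17],[0.27,0,0.15],[0.28,0,0.13],[0,0,0]], turn=[[0.04,3,0],[0.07,5.2,0],[0.07,5.2,0],[0.07,5.2,0],[0.07,5.2,0],[0.07,5.2,0],[0,0,0]])

```text
t: 58.25
tcp_pos: [574.0, 48.0, 194.3]
eef_rot: [0.985, -0.007, 0.175, 0.001]
contact_force: [0.3, 0.3, -2.6]
finger_gap: 11.8
finger_force: 45.0
```

Request:
apply_moves(delta_pos=[[0.29,0,0.1],[0.3,0,0.08],[0.3,0,0.05],[0.3,0,0],[0,0,0],[0,0,0]], turn=[[0.07,5,0],[0.07,5,0],[0.07,5,0],[0.07,5,0],[0,0,0],[0,0,0]])

```text
t: 59.0
tcp_pos: [583.2, 48.5, 194.9]
eef_rot: [1.0, -0.007, 0.001, -0.0]
contact_force: [0.5, 0.5, -1.0]
finger_gap: 11.3
finger_force: 45.0
```

Upright again; raising slowly, then checking by colour that the boat is empty.

Request:
apply_moves(delta_pos=[[0.1,0,0],[0,0,1],[0,0,2],[0,0,2],[0,0,2],[0,0,2],[0,0,2],[0,0,2],[0,0,2],[0,0,0],[0,0,0]], turn=[[0,0,0],[0,0,0],[0,0,0],[0,0,0],[0,0,0],[0,0,0],[0,0,0],[0,0,0],[0,0,0],[0,0,0],[0,0,0]])

```text
t: 60.38
tcp_pos: [584.5, 48.3, 344.8]
eef_rot: [1.0, -0.007, -0.0, -0.0]
contact_force: [-0.4, 0.1, -2.9]
finger_gap: 11.7
finger_force: 45.0
```

Run:
```python
from h import *
s=status.sense(); print(s["tcp_pos"],s["contact_force"])
S,E=grab_frame("scene"); T,D=grab_frame("top"); np.savez("f8.npz",S=S,E=E,T=T,D=D)
for nm,f in(("loaded",np.load("f5.npz")["S"]),("now",S)):
    a=f[125:190,325:400].astype(int); m=(a[...,0]-a[...,2]>20)&(a[...,0]<110); v,u=np.nonzero(m); print(nm,m.sum(),(u.mean()+325,v.mean()+125) if m.any() else "")
for nm,f in(("loaded",np.load("f5.npz")["T"]),("now",T)):
    a=f[178:190,214:229].astype(int); print(nm,((a[...,0]-a[...,2]>15)).sum())
print(*heads("top",T,D));
```

```text
[584.52142589  48.31103296 344.8101556 ] [-0.36265961  0.0724006  -2.92657048]
loaded 229 (np.float64(370.5458515283843), np.float64(150.4235807860262))
now 168 (np.float64(364.45238095238096), np.float64(159.6845238095238))
loaded 34
now 3
```

Run:
```python
from h import *
S=np.load("f8.npz")["S"]; save("g11.png",cv2.resize(S[110:200,320:440],(800,600),interpolation=cv2.INTER_CUBIC))
```

```text
(no output)
```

View pics/g11.png

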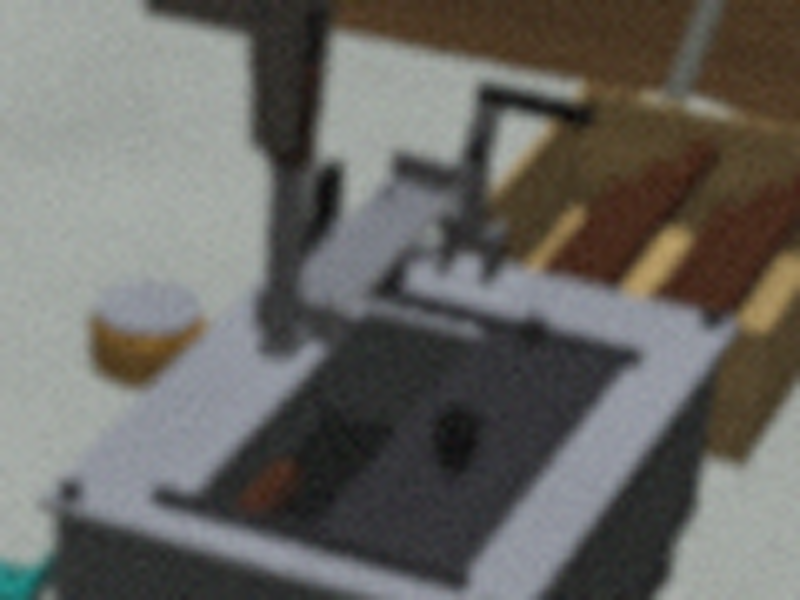

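The boat is empty, and a head is visible inside the tub at (270,485). Nothing brown is left in the trough. Carrying the boat back to its mat.

Request:
apply_moves(delta_pos=[[0.2,-1,0],[0.4,-2,0],[0.6,-3.2,0],[0.6,-3.2,0],[0.6,-3.2,0],[0.6,-3.2,0],[0.6,-3.2,0],[0.6,-3.2,0],[0.5,-3,0],[0.4,-2,0],[0.2,-1,0],[0,0,0]], turn=[[0,0,0],[0,0,0],[0,0,1],[0,0,1],[0,0,1],[0,0,1],[0,0,1],[0,0,1],[0,0,1.4],[0,0,1],[0,0,0],[0,0,0]])

```text
t: 61.98
tcp_pos: [637.6, -234.8, 345.0]
eef_rot: [0.998, 0.066, -0.0, -0.0]
contact_force: [0.1, 1.2, -2.2]
finger_gap: 12.2
finger_force: 45.0
```

Request:
apply_moves(delta_pos=[[0,0,0],[0,0,-3],[0,0,-4],[0,0,-4],[0,0,-4],[0,0,-3],[0,0,-2],[0,0,0],[0,0,0]], turn=[[0,0,0],[0,0,0],[0,0,0],[0,0,0],[0,0,0],[0,0,0],[0,0,0],[0,0,0],[0,0,0]])

```text
t: 63.1
tcp_pos: [638.9, -234.0, 147.3]
eef_rot: [0.998, 0.067, 0.001, 0.001]
contact_force: [-0.2, -0.5, -2.3]
finger_gap: 11.7
finger_force: 45.0
```

Request:
apply_moves(delta_pos=[[-0.1,0,-1.5],[0,0,-1.5],[0,0,-0.8],[0,0,0],[0,0,0],[0,0,0]], turn=[[0,0,0],[0,0,0],[0,0,0],[0,0,0],[0,0,0],[0,0,0]])

```text
t: 63.85
tcp_pos: [636.7, -233.7, 107.3]
eef_rot: [0.998, 0.066, -0.0, -0.0]
contact_force: [-0.1, 0.4, -0.5]
finger_gap: 11.8
finger_force: 45.0
```

Request:
apply_moves(delta_pos=[[0,0,-0.1],[0,0,0],[0,0,0]], turn=[[0,0,0],[0,0,0],[0,0,0]])

```text
t: 64.22
tcp_pos: [637.0, -233.9, 107.2]
eef_rot: [0.998, 0.066, 0.0, 0.0]
contact_force: [-1.8, 0.9, 5.6]
finger_gap: 11.8
finger_force: 45.0
```

Seated on the mat. Releasing, then back to the shutter knob.

Request:
apply_moves(delta_pos=[[0,0,0],[0,0,0],[0,0,0],[0,0,0],[0,0,3],[0,0,5],[0,0,5],[0,0,5],[0,0,3],[0,0,0]], turn=[[0,0,0],[0,0,0],[0,0,0],[0,0,0],[0,0,0],[0,0,0],[0,0,0],[0,0,0],[0,0,0],[0,0,0]], hand=5.5)

```text
t: 65.47
tcp_pos: [638.1, -234.4, 319.7]
eef_rot: [0.998, 0.066, 0.003, 0.002]
contact_force: [-0.4, -0.3, 0.5]
finger_gap: 54.7
finger_force: 0.0
```

Request:
apply_moves(delta_pos=[[0.3,4.8,0],[0.3,4.9,0],[0.3,4.9,0],[0.3,4.9,0],[0.3,4.9,0],[0.3,4.9,0],[0.4,4.7,0],[0,0,0],[0,0,-4],[0,0,-4],[0,0,0],[0,0,0]], turn=[[0,0,0],[0,0,-2],[0,0,-2],[0,0,-2],[0,0,-2.4],[0,0,0],[0,0,0],[0,0,0],[0,0,0],[0,0,0],[0,0,0],[0,0,0]])

```text
t: 66.97
tcp_pos: [659.3, 105.5, 237.3]
eef_rot: [1.0, -0.007, 0.0, 0.0]
contact_force: [-0.2, -0.5, 0.7]
finger_gap: 54.7
finger_force: 0.0
```

Run:
```python
from h import *
s=status.sense(); print(s["tcp_pos"],s["eef_rot"])
S,E=grab_frame("scene"); T,D=grab_frame("top"); np.savez("f9.npz",S=S,T=T)
f=np.load("scene0.npz")["im"].astype(int)
print("boat region diff vs start:",[np.abs(S[a:b,c:d].astype(int)-f[a:b,c:d]).mean().round(1) for a,b,c,d in((230,300,305,370),(300,340,100,250))])
a=S[230:285,305:370]; m=(a[...,0].astype(int)-a[...,2]>12); v,u=np.nonzero(m); print(m.sum(),u.mean()+305,v.mean()+230)
print(*heads("top",T,D),*heads("scene",S,E))
```

```text
[659.29331439 105.50988613 237.32409317] [ 9.99973570e-01 -7.25329169e-03  4.93710220e-04  7.81235052e-05]
boat region diff vs start: [np.float64(5.3), np.float64(4.0)]
612 315.48366013071893 244.6013071895425
```

The boat region matches the start image and the tray is empty. Closing the shutter.

Request:
apply_moves(delta_pos=[[0,0.05,-3],[0,0,-2.5],[0,0,-1.2],[0,0,0],[0,0,0]], turn=[[0,0,0],[0,0,0],[0,0,0],[0,0,0],[0,0,0]])

```text
t: 67.7
tcp_pos: [659.9, 106.7, 171.3]
eef_rot: [1.0, -0.007, 0.001, 0.0]
contact_force: [0.0, -0.2, 0.1]
finger_gap: 55.0
finger_force: 0.0
```

Request:
apply_moves(delta_pos=[[0,0,0],[0,0,0],[0,0,0],[0,0,0],[0,0,0]], turn=[[0,0,0],[0,0,0],[0,0,0],[0,0,0],[0,0,0]], hand=1, squeeze=25)

```text
t: 68.32
tcp_pos: [658.9, 106.4, 169.5]
eef_rot: [1.0, -0.007, 0.0, 0.0]
contact_force: [-0.3, -2.8, 1.0]
finger_gap: 21.0
finger_force: 25.0
```

Request:
apply_moves(delta_pos=[[-1.2,0,0],[-1.2,0,0],[-1.2,0,0],[-1.2,0,0],[-1.2,0.1,0],[-1.2,0,0],[-0.2,0,0],[0,0,0],[0,0,0]], turn=[[0,0,0],[0,0,0],[0,0,0],[0,0,0],[0,0,0],[0,0,0],[0,0,0],[0,0,0],[0,0,0]])

```text
t: 69.45
tcp_pos: [586.8, 107.6, 169.5]
eef_rot: [1.0, -0.007, 0.003, -0.0]
contact_force: [9.8, -0.2, -5.5]
finger_gap: 21.0
finger_force: 25.0
```

Shutter closed, hard at its stop. Next, swing the latch down from its +y side with the fingers closed.

Request:
apply_moves(delta_pos=[[0.1,0,0],[0,0,0],[0,0,0],[0,0,5],[0,0,5.5],[0.7,4.5,5.5],[0.7,5,0],[0.7,5,0],[0.7,5,0],[0.6,5,0],[0,0,0],[0,0,0]], turn=[[0,0,0],[0,0,0],[0,0,0],[0,0,0],[0,0,0],[0,0,0],[0,0,0],[0,0,0],[0,0,0],[0,0,0],[0,0,0],[0,0,0]], hand=5.5)

```text
t: 70.95
tcp_pos: [618.9, 346.6, 322.3]
eef_rot: [1.0, -0.007, -0.0, 0.0]
contact_force: [-0.3, -0.7, -0.7]
finger_gap: 55.1
finger_force: 0.0
```

Request:
apply_moves(delta_pos=[[0,0,-4],[0,0,-4],[0,0,-1],[0,0,0],[0,0,0]], turn=[[0,0,0],[0,0,0],[0,0,0],[0,0,0],[0,0,0]], hand=0)

```text
t: 71.58
tcp_pos: [619.1, 346.4, 232.8]
eef_rot: [1.0, -0.007, -0.0, 0.0]
contact_force: [0.5, 0.3, -0.1]
finger_gap: 7.2
finger_force: 0.0
```

Request:
apply_moves(delta_pos=[[0,-0.9,0],[0,-0.9,0],[0,-0.9,0],[0,-0.9,0],[0,-0.9,-0.2],[0,-0.9,-0.3],[0,-0.9,-0.3],[0,-1.0,-0.4],[0,0,0]], turn=[[0,0,0],[0,0,0],[0,0,0],[0,0,0],[0,0,0],[0,0,0],[0,0,0],[0,0,0],[0,0,0]])

```text
t: 72.7
tcp_pos: [618.8, 272.9, 219.7]
eef_rot: [1.0, -0.007, -0.001, 0.001]
contact_force: [-0.7, -0.4, -0.1]
finger_gap: 0.3
finger_force: 0.0
```

```bash
cat > latch.py <<'E'
from h import *
S,E=grab_frame("scene"); C=cloud("scene",E).reshape(-1,3); G=cv2.cvtColor(S,cv2.COLOR_RGB2GRAY)
R=np.array([[np.cos(np.radians(.85)),-np.sin(np.radians(.85))],[np.sin(np.radians(.85)),np.cos(np.radians(.85))]])
L=np.c_[(C[:,:2]-[587.7,137])@R.T,C[:,2]-165]
s=status.sense(); print(s["tcp_pos"],s["contact_force"])
m=(L[:,0]>8)&(L[:,0]<60)&(L[:,1]>60)&(L[:,1]<185)&(L[:,2]>15)&(L[:,2]<115)
for a,b in((10,18),(44,56)):
    q=L[m&(L[:,0]>a)&(L[:,0]<b)]; print(a,b,len(q),np.percentile(q,[10,50,90],0).round().tolist() if len(q) else "")
# darkness along the predicted bar for each latch angle
for d in range(0,90,6):
    t=np.radians(12.68+d); P=[proj("scene",W(x,168-82*np.cos(t),18+82*np.sin(t))) for x in(6,12,48,53)]
    print(d,[int(G[int(round(v)),int(round(u))]) for u,v in P],end=" ")
E
python3 latch.py
```

```text
[618.95737775 273.42775698 220.24177974] [ 0.37567868  0.26136249 -0.08217201]
10 18 16 [[12.0, 109.0, 18.0], [14.0, 160.0, 25.0], [16.0, 172.0, 85.0]]
44 56 11 [[47.0, 108.0, 77.0], [51.0, 111.0, 82.0], [54.0, 114.0, 85.0]]
0 [139, 129, 146, 143] 6 [98, 80, 147, 152] 12 [73, 41, 92, 101] 18 [69, 37, 59, 73] 24 [46, 80, 62, 60] 30 [53, 110, 40, 58] 36 [35, 33, 18, 34] 42 [140, 147, 46, 52] 48 [164, 167, 56, 62] 54 [163, 136, 62, 59] 60 [139, 94, 65, 64] 66 [77, 44, 71, 63] 72 [50, 43, 72, 58] 78 [46, 48, 68, 61] 84 [43, 43, 70, 61]
```

The bar is at 36°, at (y 111, z 79). Pressing it down from above.

Request:
apply_moves(delta_pos=[[0,0.5,0],[0,0,4.5],[0,-1.6,0],[0,-1.6,0],[0,0,0],[0,0,-1],[0,-0.2,-1],[0,-0.4,-1],[0,-0.4,-1],[0,-0.4,-0.8],[0,0,0]], turn=[[0,0,0],[0,0,0],[0,0,0],[0,0,0],[0,0,0],[0,0,0],[0,0,0],[0,0,0],[0,0,0],[0,0,0],[0,0,0]])

```text
t: 74.12
tcp_pos: [618.1, 233.2, 215.7]
eef_rot: [1.0, -0.007, -0.001, -0.0]
contact_force: [0.1, 0.1, -0.0]
finger_gap: 0.2
finger_force: 0.0
```

Request:
apply_moves(delta_pos=[[0,-0.3,-0.5],[0,-0.2,-0.4],[0,0,0],[0,0,0]], turn=[[0,0,0],[0,0,0],[0,0,0],[0,0,0]])

```text
t: 74.62
tcp_pos: [619.0, 228.2, 208.5]
eef_rot: [1.0, -0.007, -0.0, 0.0]
contact_force: [-0.5, 0.6, -0.4]
finger_gap: 0.8
finger_force: 0.0
```

Request:
apply_moves(delta_pos=[[0,-0.1,-0.4],[0,-0.1,-0.3],[0,0,0],[0,0,0]], turn=[[0,0,0],[0,0,0],[0,0,0],[0,0,0]])

```text
t: 75.12
tcp_pos: [618.8, 226.2, 201.3]
eef_rot: [1.0, -0.007, -0.0, -0.0]
contact_force: [-0.1, 0.0, 0.3]
finger_gap: 0.3
finger_force: 0.0
```

Request:
apply_moves(delta_pos=[[0,0,-0.2],[0,0,0],[0,0,0]], turn=[[0,0,0],[0,0,0],[0,0,0]])

```text
t: 75.5
tcp_pos: [619.1, 226.2, 199.9]
eef_rot: [1.0, -0.007, 0.0, -0.0]
contact_force: [-0.9, -0.7, 3.1]
finger_gap: 0.4
finger_force: 1.2
```

```bash
python3 latch.py
```

```text
[619.12994695 226.16219159 199.86021675] [-0.07159318 -1.64325582  2.75197363]
10 18 6 [[11.0, 83.0, 32.0], [14.0, 86.0, 33.0], [15.0, 88.0, 39.0]]
44 56 12 [[45.0, 81.0, 30.0], [48.0, 85.0, 35.0], [54.0, 90.0, 40.0]]
0 [33, 38, 31, 77] 6 [96, 91, 137, 134] 12 [113, 52, 100, 106] 18 [144, 64, 58, 74] 24 [155, 73, 59, 57] 30 [101, 44, 65, 60] 36 [49, 45, 59, 61] 42 [48, 44, 61, 65] 48 [46, 44, 63, 66] 54 [27, 33, 63, 58] 60 [30, 29, 67, 59] 66 [32, 25, 71, 67] 72 [36, 37, 78, 60] 78 [32, 33, 68, 62] 84 [21, 30, 67, 60]
```

Request:
apply_moves(delta_pos=[[0,0,-0.3],[0,0,0],[0,0,0],[0,0,0]], turn=[[0,0,0],[0,0,0],[0,0,0],[0,0,0]])

```text
t: 76.05
tcp_pos: [619.4, 226.1, 199.4]
eef_rot: [1.0, -0.007, 0.001, 0.0]
contact_force: [-4.5, -1.7, 12.0]
finger_gap: 0.5
finger_force: 6.0
```

Latch at its bottom stop (12 N). Now the tab.

Request:
apply_moves(delta_pos=[[0,0,4],[0,0,5],[-3.5,1.5,0],[-3.3,1.5,0],[-3.2,1.3,0],[0,0,0],[0,0,0],[0,0,-3],[0,0,-3],[0,0,-2],[0,0,0],[0,0,0]], turn=[[0,0,0],[0,0,0],[0,0,0],[0,0,0],[0,0,0],[0,0,0],[0,0,0],[0,0,0],[0,0,0],[0,0,0],[0,0,0],[0,0,0]], hand=5)

```text
t: 77.55
tcp_pos: [520.1, 269.0, 207.4]
eef_rot: [1.0, -0.007, 0.001, -0.0]
contact_force: [-0.7, 0.1, 0.9]
finger_gap: 49.8
finger_force: 0.0
```

Request:
apply_moves(delta_pos=[[0,0,-0.8],[0,0,-0.5],[0,0,0],[0,0,0]], turn=[[0,0,0],[0,0,0],[0,0,0],[0,0,0]])

```text
t: 78.05
tcp_pos: [519.0, 269.2, 193.7]
eef_rot: [1.0, -0.007, 0.0, -0.0]
contact_force: [0.2, 0.1, 0.1]
finger_gap: 49.9
finger_force: 0.0
```

Request:
apply_moves(delta_pos=[[0,0,0],[0,0,0],[0,0,0],[0,0,0],[0,0,0]], turn=[[0,0,0],[0,0,0],[0,0,0],[0,0,0],[0,0,0]], hand=1, squeeze=20)

```text
t: 78.68
tcp_pos: [519.1, 269.6, 193.7]
eef_rot: [1.0, -0.007, 0.0, -0.0]
contact_force: [0.0, 1.5, 0.1]
finger_gap: 23.9
finger_force: 20.0
```

Request:
apply_moves(delta_pos=[[0.5,0,0],[0.5,0,0],[0.5,0,0],[0.5,0,0],[0.2,0,0],[0,0,0],[0,0,0]], turn=[[0,0,0],[0,0,0],[0,0,0],[0,0,0],[0,0,0],[0,0,0],[0,0,0]])

```text
t: 79.55
tcp_pos: [539.4, 269.3, 193.7]
eef_rot: [1.0, -0.007, -0.002, 0.0]
contact_force: [-8.4, 2.6, 5.6]
finger_gap: 23.3
finger_force: 20.0
```

Tab home (20.3 mm of travel, 8 N at the stop). Releasing, retreating and making a final numeric check.

Request:
apply_moves(delta_pos=[[0,0,0],[0,0,0],[0,0,0],[0,0,4],[0,0,5],[0,0,5],[-3,-5,3],[-3,-5,0],[-3,-5,0],[-3,-5,0],[0,0,0],[0,0,0]], turn=[[0,0,0],[0,0,0],[0,0,0],[0,0,0],[0,0,0],[0,0,0],[0,0,0],[0,0,0],[0,0,0],[0,0,0],[0,0,0],[0,0,0]], hand=5)

```text
t: 81.05
tcp_pos: [422.8, 71.6, 362.3]
eef_rot: [1.0, -0.007, 0.0, -0.0]
contact_force: [0.3, -0.7, 0.8]
finger_gap: 50.1
finger_force: 0.0
```

Run:
```python
from h import *
S,E=grab_frame("scene"); T,D=grab_frame("top")
f=np.load("scene0.npz")["im"].astype(int); df=np.abs(cv2.GaussianBlur(S,(5,5),0).astype(int)-cv2.GaussianBlur(f.astype(np.uint8),(5,5),0)).sum(-1)
m=(df>60).astype(np.uint8); m[:, :200]=m[:,:200]; k,L,st,ce=cv2.connectedComponentsWithStats(m)
for i in range(1,k):
    if st[i,4]>12: print("changed",st[i].tolist())
print(blob(S,*(300+205/3,130+118/3),5), "start", blob(f.astype(np.uint8),300+205/3,130+118/3,5))
print(*heads("top",T,D),*heads("scene",S,E))
```

```text
changed [109, 0, 110, 87, 4078]
changed [222, 0, 30, 12, 308]
changed [254, 0, 17, 26, 345]
changed [273, 0, 12, 19, 111]
changed [283, 0, 7, 4, 24]
changed [288, 0, 53, 118, 1679]
changed [319, 0, 9, 4, 25]
changed [314, 9, 19, 23, 262]
changed [219, 13, 9, 11, 56]
changed [232, 13, 13, 14, 103]
changed [241, 21, 7, 5, 17]
changed [234, 29, 31, 16, 286]
changed [217, 39, 20, 17, 192]
changed [312, 38, 20, 5, 67]
changed [248, 47, 4, 10, 19]
changed [223, 55, 18, 14, 210]
changed [246, 57, 5, 6, 24]
changed [202, 71, 83, 76, 3575]
changed [228, 73, 22, 6, 66]
changed [108, 82, 17, 14, 158]
changed [134, 83, 15, 12, 110]
changed [159, 86, 11, 8, 58]
changed [136, 90, 32, 28, 406]
changed [68, 95, 88, 158, 5783]
changed [169, 95, 31, 45, 779]
changed [132, 118, 7, 20, 89]
changed [99, 164, 26, 9, 130]
changed [289, 232, 18, 13, 139]
changed [347, 236, 12, 5, 33]
changed [332, 239, 9, 5, 32]
changed [258, 266, 23, 12, 178]
(np.float64(367.5170068027211), np.float64(169.92176870748298)) start (np.float64(367.4829931972789), np.float64(169.9234693877551))
```

```bash
python3 -c "
from rig import job_done
print(job_done())"
```

```text
the job is handed in; nothing more can be done
None
```

The job is handed in: both walnut heads left the boat inside the polisher (I saw one lying in the tub), the empty boat is back on its mat within a few millimetres of where it stood, and the shutter, latch and tab are all closed against their stops.

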